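# Load the glue-setting cabinet with shoe heels and start it

### The arm

A 7-joint arm with a two-finger parallel gripper is mounted at the origin on the work surface. World frame = base frame: x ahead of the robot, y to its left, z up, the work surface at z = 0. Lengths are in m, angles in rad, forces in N, time in s.
With the tool pointing down it reaches from about 0.425 to 0.925 m from the base axis. Payload 6.8 kg.
Tool frame: the origin (TCP) lies midway between the tips of the shut fingers; the grasp point (between the pads) lies 19 mm behind it; z points along the fingers, y is the line along which they close (so a half turn about z gives the same grasp; the last joint's range is limited). The gripper opens to 85 mm and grips with 20 to 120 N. Pads are 22 mm wide; open, the fingers measure 114 mm over their backs; the gripper's body (76 mm by 85 mm) begins 54 mm behind the grasp point. The pads swing forward as they close: fully open they stand 13 mm farther back than shut.
Start: joints at [1.09, 0.477, 0.022, 1.555, -0.011, 1.109, -0.083], TCP at [0.246, -0.629, 0.231] pointing down, gripper open.
Joint ranges: [-2.96, 2.96], [-0.34, 2.1], [-1.41, 1.46], [0.24, 2.44], [-1.37, 4.51], [0.17, 1.92], [-2.96, 2.96]. Speed limits (rad/s): [2.39, 2.39, 3.14, 3.14, 3.14, 3.14, 3.14].

### API

Orientations are given as a rotation vector (axis times angle).
In Python, from bench import r gives the robot as it stands. The module is installed in compiled form; this text tells all that it offers.
- The arm moves only by the tool apply_moves, never from a script. Its argument "rows" is a list of rows, each a list of 6 numbers: the shift along the tool's x, y, z scaled (see below), then the turn, a rotation vector about the tool's x, y, z scaled (see below). A call has 1 to 5 rows; each row is the pose to reach, as a shift and turn from the pose commanded when the call began, along the tool's axes at that moment; what a row does not reach only later rows make up. The controller multiplies each number of a shift by 0.25 m and each number of a turn by 90 degrees. A row lasts 1/8 s, in which the tool goes at most 62.5 mm and 10.7 degrees, less where a joint would pass 70% of its speed; a pose out of reach is approached as far as the arm can. A call with a number of a shift or a turn outside -1 to 1 is refused whole. A call with a gripper value outside its range is refused whole. "claw" is the opening, from 0 (shut) to 1 (fully open), set as the call begins (left out, the last holds). The fingers move at their own pace and stop on an object; "newtons" is the grip in N (left out, the last holds). Time passes only in rows, so rows that repeat a pose let the fingers close. It gives the time, the measured TCP pose, the force, the opening and the grip force at its end, in the units of the state.
- r.get_obs(): the state, without advancing time (a new reading comes with each control period).
- r.grab_frame(name): name is "side" or "top"; returns a dict with "pixels" (400x640x3 uint8, red, green, blue), "intrinsics" (3x3 intrinsics, pixels), "eye" and "attitude" of the camera in the world. Camera axes: x right, y up, looking along -z (the intrinsics and any distortion apply to the point x, -y, -z); pixel columns grow to the right and rows downward; lengths in m; the calibration is good to about 2 mm. A picture is of the moment at which its call begins. There is no depth.
- r.hand_in(): hands the job in; it is judged then, once.
Trained networks look in a picture, given as the dict that the camera call returned (one of the last four; its "shot" number tells which), for a name from the list of things; names that differ only in an ending like _2 or _b are one class to them, and where a whole thing is asked for, a point or a joint stands for the part that bears it (a point fixed in the world has none). Each returns a list of dicts, best first, with "conf" (0 to 1); they miss things now and then, are a little off and sometimes report something else, mostly with a low value. They report only what shows in the picture. A call takes as long as a camera call. They do not tell look-alikes from the thing itself.
- r.search_frame(picture, thing): "rect" ([left, top, width, height] in pixels, round what is visible of it).
- r.outline_of(picture, thing): "pixels" (400x640 bool, what is visible of it) and "rect" ([left, top, width, height] in pixels, round what is visible of it).
- r.landmark_of(picture, thing): "point" ([column, row] in pixels: a listed point, or the origin of a listed thing).
The state is a dict: "clock": time; "joints": joint angles; "qvel": joint speeds; "tau": joint torques, N m; "tcp_pos": TCP position; "orientation": TCP orientation; "contact_force": force on the tool from outside, world axes, zero at the start; "moment": the same for the moment, N m; "grip_width": finger opening in m; "gripper_force": force on a finger pad.
Only numpy, scipy, OpenCV 4.12 (cv2) and the standard library are available. Lean on these libraries where they do the work, as an engineer would, in place of code of your own. Each camera call takes 0.05 s, during which the arm holds its last target. There are 200 camera calls.

### The job

Load the glue-setting cabinet on the shoemaker's bench: lift the latch by its thumb lever and swing the gate open, draw the tray out by its post, set every wooden heel block on the bench down inside the tray, push the tray fully home, and shut the gate so that the latch bar drops back into its catch. Only then start it with the dome key on the control panel: press just until it clicks, no further, and let it come up again. Leave the other things on the bench where they are.

Things in the scene. Friction and masses are not known exactly. Their poses are not given: they have to be found in the camera images.
- heel_a_mid (a point): centre of a wooden shoe-heel block (dark rubber sole side down, about 0.14 kg), D-shaped from above: 69 long along its own x (square end at -x, half-round end at +x), 46 wide along its own y, 46 tall; it stands on the right of the bench. Three or all four of the heel blocks are there; one may be absent
- heel_b_mid (a point): centre of a wooden shoe-heel block (dark rubber sole side down, about 0.14 kg), D-shaped from above: 69 long along its own x (square end at -x, half-round end at +x), 46 wide along its own y, 46 tall; it stands on the right of the bench. Three or all four of the heel blocks are there; one may be absent
- heel_c_mid (a point): centre of a wooden shoe-heel block (dark rubber sole side down, about 0.14 kg), D-shaped from above: 69 long along its own x (square end at -x, half-round end at +x), 46 wide along its own y, 46 tall; it stands on the right of the bench. Three or all four of the heel blocks are there; one may be absent
- heel_d_mid (a point): centre of a wooden shoe-heel block (dark rubber sole side down, about 0.14 kg), D-shaped from above: 69 long along its own x (square end at -x, half-round end at +x), 46 wide along its own y, 46 tall; it stands on the right of the bench. Three or all four of the heel blocks are there; one may be absent
- cabinet: grey glue-setting cabinet, 290 wide, open front towards the robot, clear roof (top 111 above the bench) that begins 75 behind the front plane; fixed. Origin on the bench in the middle of the opening's front plane; x into the cabinet, y along the front to the left, z up. A steel catch for the latch bar stands out up to 90 from the front, 145 to the right (-y) of the origin
- gate_hinge (a point): point on the upright hinge line of the plywood gate, 60 above the bench, at the left (+y) end of the front, 125 from the cabinet's origin. Shut, the gate runs along -y from here, 246 wide, 14 thick, top 106 above the bench. This frame turns with the gate; shut, its axes are the cabinet's
- gate (a joint): gate angle in rad: 0 shut, grows as the free edge swings towards the robot (clockwise seen from above, about the hinge), stop at 1.75; light friction, stays where left. It may be pushed shut on the dark steel keeper before the bar, 140 from the hinge, standing 50 out from the hinge line, top 125 above the bench. The tray can pass from 1.3 on
- lever_grip (a point): grasp point on the steel thumb lever, a round rod 14 thick standing out level and square from the gate's outer face, a 24 ball at its end 30 further out. In the gate's frame 62 along -x, 195 along -y of the hinge; 95 above the bench with the latch down. Room for fingers from above: 60 right, 45 left of the rod, 25 towards the bar. The lever is fixed to the latch bar, 95 from the bar's pivot
- latch (a joint): angle of the 12 thick steel latch bar on the gate's outer face, in rad: 0 level (falls there by its weight), grows as the lever is raised, stop 0.5. Down, its end lies behind the catch's nose. Lever 10 mm up just clears it, 20 is safe until the gate has swung 0.4. Shutting: hold the lever up till the gate is home, or push the gate (not the lever) and the catch's slope lifts the bar, which then drops in
- tray_in (a point): centre of the inner floor of the aluminium tray in the cabinet, on the floor surface, 18 above the bench; inner size 162 along x by 212 along y, rim 23 above this floor (55 at the back, +x), walls 5; its axes are the cabinet's (x into the cabinet, y along the front, z up) and stay so as the tray slides
- tray (a joint): how far the tray is drawn out of the cabinet towards the robot (along its -x), in m: 0 fully in, stop at 0.165, where the whole tray is ahead of the roof; about 1 N of friction, stays where it is left
- tray_post (a point): point to grasp on the tray's handle, an upright round wooden post 18 thick before the middle of the tray's front edge; this point is 95 above the bench and 18 below the post's top; with the tray in it stands 33 behind the cabinet's front plane and 42 before the roof's edge, so it can be taken from above once the gate is open
- key_top (a point): top centre of the start key, a round grey dome 36 across that stands 14 proud of a separate flat-topped grey control panel (120 by 110, 45 tall) on the left of the bench; its top is 61 above the bench
- key (a joint): how far the key is pushed down, in m: 0 at rest; a spring brings it back. The force rises to about 6 N at 2.5 to 3 mm, then falls (the click) to about 3.3 N at 5 to 5.5 mm, then rises steeply; the stop is at 8 mm. Lift off once the force has dropped; beyond about 7 mm the key is over-pressed
- glue_can: steel glue can, upright, diameter 60, height 85; it stands somewhere among the heel blocks; not part of the job. Origin at its underside
- nail_jar: glass jar with a dark cap, upright, diameter 60, height 85; it stands somewhere among the heel blocks; not part of the job. Origin at its underside
- hammer: hammer lying at the right of the bench, about 260 long; not part of the job
- brush: brush lying at the right; not part of the job
- awl: awl (like a screwdriver) lying at the back left; not part of the job
- tape: roll of paper tape lying flat, diameter 100, height 30, at the left; not part of the job. Origin at its underside
- mug: white mug, left side; not part of the job. Origin at its underside
Not all that is in view belongs to the job. What is shaped like the part that bears heel_a_mid but purple is not meant.

How it is judged:
By the outcome, as a careful person would: the job done as asked, in the order asked, and still so for the second after the job is handed in, with the robot touching nothing.
Of heel_a, heel_b, heel_c, heel_d only 3 to 4 are there at a start; the rules pass over those that are not, and their reading is None.
At some moment in a run one of heel_a, heel_b, heel_c, heel_d may be knocked a few centimetres aside while the robot is not near it.
Once in a run the grip may slacken for a moment while it holds something.
It also fails if it takes over 208 s, if anything falls off the work surface, if the arm or the gripper's body presses on something with over 40 N, if the wrist force passes 120 N, or if a joint passes its speed limit or range.

## Working session

There is one attempt and no reset: what is moved stays moved. The work goes in short steps, Python scripts to look and compute and a tool call to move; the robot and the scene stay as the last step left them, time stands still between calls to the robot, and variables do not carry over. Pictures are saved under pics/ and viewed, at most 14 in all, crops included, and the job is handed in when it is done.

Besides the shell and the picture viewer there is one more tool, called after "Request:" by a JSON object that holds its "method" and its "body", one argument or row to a line. apply_moves: Moves the arm, as the interface text tells. Its arguments: {"type":"object","properties":{"rows":{"type":"array","items":{"type":"array","items":{"type":"number"}}},"claw":{"type":"number"},"newtons":{"type":"number"}},"required":["rows"]}

```bash
mkdir -p pics
cat > h.py <<'E'
import numpy as np, cv2
from bench import r
from scipy.spatial.transform import Rotation as R
def att(f):
    a=np.array(f['attitude'],float)
    return a if a.shape==(3,3) else R.from_rotvec(a).as_matrix()
def ray(f,p):
    K=np.array(f['intrinsics']);d=np.linalg.inv(K)@[p[0],p[1],1.]
    return np.array(f['eye']),att(f)@np.array([d[0],-d[1],-d[2]])
def onz(f,p,z):
    e,d=ray(f,p);return e+d*(z-e[2])/d[2]
def proj(f,P):
    c=att(f).T@(np.array(P)-np.array(f['eye']));v=np.array(f['intrinsics'])@[c[0],-c[1],-c[2]];return v[:2]/v[2]
def tri(f1,p1,f2,p2):
    e1,d1=ray(f1,p1);e2,d2=ray(f2,p2)
    s=np.linalg.lstsq(np.c_[d1,-d2],e2-e1,rcond=None)[0]
    a,b=e1+s[0]*d1,e2+s[1]*d2
    return (a+b)/2,np.linalg.norm(a-b)
def save(f,n,crop=None,k=1):
    im=f['pixels'][:,:,::-1]
    if crop: x,y,w,h=crop;im=im[y:y+h,x:x+w]
    cv2.imwrite('pics/'+n,cv2.resize(im,None,fx=k,fy=k,interpolation=cv2.INTER_CUBIC))
np.set_printoptions(precision=4,suppress=True)
E
python3 - <<'E'
from h import *
s=r.get_obs();print({k:np.array(v) for k,v in s.items()})
t=r.grab_frame('top');d=r.grab_frame('side')
print({k:v for k,v in t.items() if k!='pixels'},d['eye'],d['attitude'])
save(t,'t0.png');save(d,'s0.png')
for n in ['heel_a_mid','gate_hinge','lever_grip','tray_in','tray_post','key_top','cabinet','glue_can','nail_jar','mug','tape']:
    a=r.landmark_of(t,n);b=r.landmark_of(d,n)
    print(n,'T',[(np.round(q['point']),round(q['conf'],2)) for q in a][:7],'S',[(np.round(q['point']),round(q['conf'],2)) for q in b][:7])
    if n[:4]!='heel' and a and b: print(tri(t,a[0]['point'],d,b[0]['point']))
    if n[:4]=='heel':
        for q in a: print(onz(t,q['point'],.023))
E
```

```text
{'clock': array(0.), 'joints': array([ 1.0899,  0.4778,  0.0223,  1.5565, -0.0115,  1.1093, -0.0831]), 'qvel': array([-0.0006, -0.0012,  0.0006,  0.0008,  0.0011,  0.0003, -0.0004]), 'tau': array([  0.0001, -59.6451,   1.608 , -28.1194,   0.0124,   0.0093,
        -0.0001]), 'tcp_pos': array([ 0.2456, -0.6281,  0.2303]), 'orientation': array([-3.0855, -0.5819,  0.0007]), 'contact_force': array([0.1875, 0.4848, 0.1133]), 'moment': array([-0.0244, -0.0479, -0.0646]), 'gripper_force': array(0.), 'grip_width': array(0.0854)}
{'intrinsics': array([[515.7968,   0.    , 326.1252],
       [  0.    , 515.7968, 212.6112],
       [  0.    ,   0.    ,   1.    ]]), 'eye': array([ 0.2748, -0.0172,  1.6831]), 'attitude': array([ 0.1349, -0.1076, -1.5813]), 'shot': 1} [0.1054 1.2146 0.8683] [ 0.233  -1.3735 -2.4707]
heel_a_mid T [(array([396., 191.]), 0.9), (array([355., 242.]), 0.64), (array([370., 148.]), 0.61), (array([402., 158.]), 0.54)] S [(array([353., 203.]), 0.72), (array([306., 177.]), 0.52), (array([326., 179.]), 0.46)]
[ 0.6009 -0.2184  0.023 ]
[ 0.4352 -0.0828  0.023 ]
[ 0.7458 -0.1368 
[... 883 characters left out ...]
006207455164269958))
glue_can T [(array([399., 224.]), 0.63), (array([326., 200.]), 0.49), (array([394., 188.]), 0.28)] S [(array([348., 186.]), 0.6)]
(array([ 0.497 , -0.2254,  0.0106]), np.float64(0.006216125204754986))
nail_jar T [(array([434., 187.]), 0.86)] S [(array([334., 170.]), 0.77), (array([327., 179.]), 0.72)]
(array([ 0.6123, -0.3471,  0.0107]), np.float64(0.0028989138950399453))
mug T [(array([164., 252.]), 0.67)] S [(array([300., 320.]), 0.57)]
(array([0.4132, 0.5422, 0.0091]), np.float64(0.001171957324428938))
tape T [(array([208., 283.]), 0.96)] S [(array([345., 296.]), 0.76), (array([372., 175.]), 0.73)]
(array([ 0.3176,  0.3985, -0.0071]), np.float64(0.012981082327716893))
```

Run:
```python
from h import *
t=r.grab_frame('top');save(t,'t1.png',(150,110,320,180),2.5)
s=r.grab_frame('side');save(s,'s1.png',(200,120,240,180),3.3)
```

```text
(no output)
```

View pics/t1.png

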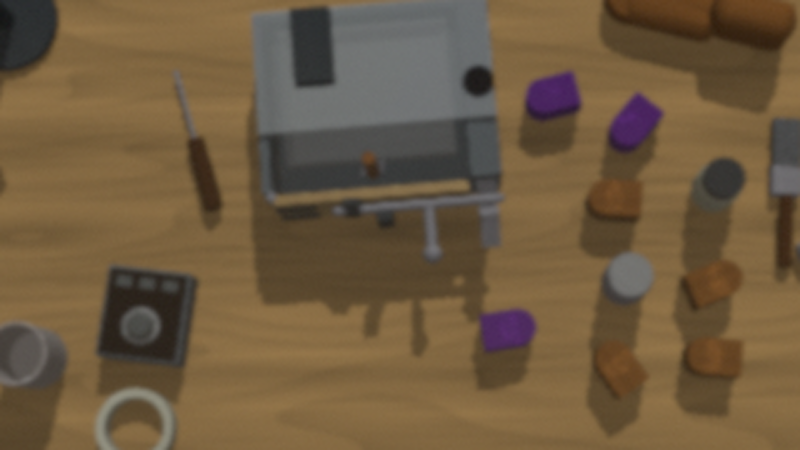

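View pics/s1.png

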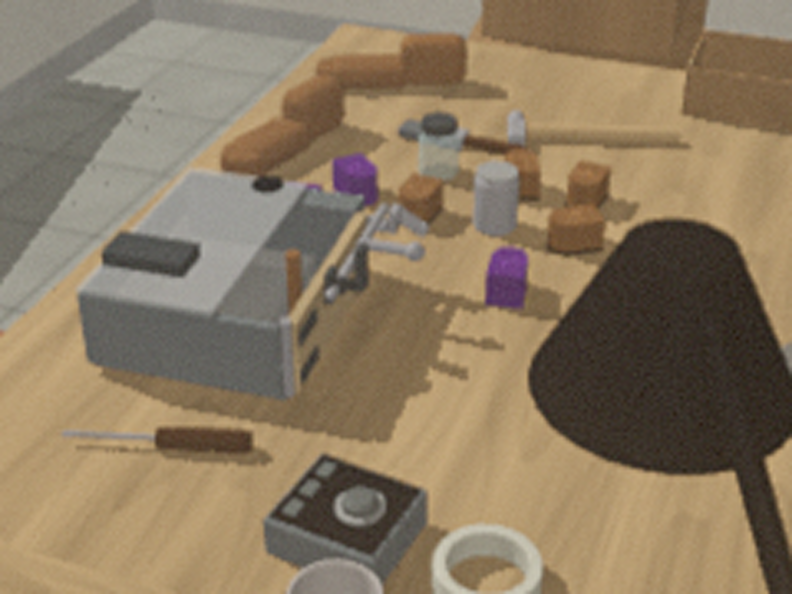

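Top crop: brown heels at full-frame pixels (396,190), (435,223), (398,257) and (436,253). The purple look-alikes at (371,149), (404,159) and (353,242) are not meant. The description says wood, and the crop clearly shows the four brown ones. The gate is shut, with the lever ball near (323,211) and the key near (206,240).

```bash
cat >> h.py <<'E'
from scipy.optimize import least_squares, minimize
A=np.linspace(-np.pi/2,np.pi/2,13)
D=np.array([[-.0345,-.023],[-.0345,.023]]+[[.0115+.023*np.cos(a),.023*np.sin(a)] for a in A[::-1]])
def sil(f,x,y,th,k=8,z0=0.):
    c,s=np.cos(th),np.sin(th);P=D@np.array([[c,s],[-s,c]])+[x,y]
    pts=np.array([proj(f,[*p,z]) for p in P for z in (z0,z0+.046)])
    m=np.zeros((400,640),np.uint8)
    cv2.fillConvexPoly(m,cv2.convexHull(np.round((pts)*256).astype(np.int32)),255,cv2.LINE_AA,8)
    return m/255.
def heels(f,colour='brown',guess=None,z0=0.):
    hsv=cv2.cvtColor(f['pixels'],cv2.COLOR_RGB2HSV).astype(int)
    H,S,V=hsv[...,0],hsv[...,1],hsv[...,2]
    m=((H>3)&(H<17)&(S>150)&(V>50)) if colour=='brown' else ((H>125)&(H<160)&(S>80))
    m=cv2.morphologyEx(m.astype(np.uint8),cv2.MORPH_OPEN,np.ones((2,2)))
    n,l,st,ce=cv2.connectedComponentsWithStats(m);out=[]
    for i in range(1,n):
        if not 100<st[i,4]<900: continue
        p=onz(f,ce[i],z0+.03)
        if not(.3<p[0]<.9 and -.55<p[1]<.4): continue
        M=cv2.GaussianBlur((l==i).astype(float),(0,0),1)
        best=None
        for th in np.arange(0,2*np.pi,np.pi/4):
            q=minimize(lambda v:((cv2.GaussianBlur(sil(f,v[0],v[1],v[2],z0=z0),(0,0),1)-M)**2).sum(),[p[0],p[1],th],method='Nelder-Mead',options=dict(initial_simplex=[[p[0],p[1],th],[p[0]+.01,p[1],th],[p[0],p[1]+.01,th],[p[0],p[1],th+.4]],maxiter=60))
            if best is None or q.fun<best.fun: best=q
        out.append((np.round(ce[i]),st[i,4],np.r_[best.x[:2],(best.x[2]+np.pi)%(2*np.pi)-np.pi],round(best.fun,1)))
    return out
E
python3 - <<'E'
from h import *
t=r.grab_frame('top');d=r.grab_frame('side')
for c in ('brown','purple'):
    for o in heels(t,c): print(c,*o)
C={'gate_hinge':[0,.125,.06],'lever_grip':[-.062,-.07,.095],'tray_post':[.033,0,.095],'cabinet':[0,0,0],'tray_in':[.118,0,.018]}
obs=[]
for n in C:
    for f in(t,d):
        a=r.landmark_of(f,n)
        if a: obs.append((n,f,np.array(a[0]['point'])))
def w(v,p):
    c,s=np.cos(v[2]),np.sin(v[2]);return [v[0]+c*p[0]-s*p[1],v[1]+s*p[0]+c*p[1],p[2]]
def res(v,l=obs,C=C): return np.concatenate([proj(f,w(v,C[n]))-p for n,f,p in l if n!='tray_in'])
q=least_squares(res,[.607,.095,0],loss='soft_l1');print(q.x)
for n,f,p in obs: print(n,f['shot'],p,proj(f,w(q.x,C[n])))
for n,P in dict(gl=[-.007,.125,.106],gr=[-.007,-.121,.106],ball=[-.092,-.07,.095],rodbase=[-.02,-.07,.095],posttop=[.033,0,.113]).items(): print(n,(proj(t,w(q.x,P))-[150,110])*2.5,(proj(d,w(q.x,P))-[200,120])*3.3)
for p in[(206,240),(206.5,238)]: print(onz(t,p,.061))
print(r.search_frame(t,'key_top')[:2],r.outline_of(t,'key_top')[0]['rect'] if r.outline_of(t,'key_top') else 0)
E
```

```text
brown [397. 190.] 275 [ 0.6037 -0.2192  1.4605] 49.4
brown [436. 224.] 278 [ 0.4918 -0.3453 -1.125 ] 43.2
brown [436. 253.] 293 [ 0.3957 -0.3372  1.4537] 39.5
brown [398. 258.] 288 [ 0.3848 -0.2174  0.5564] 31.5
purple [372. 149.] 297 [ 0.7429 -0.1409  1.7787] 35.3
purple [404. 160.] 285 [ 0.702  -0.2476  2.4902] 30.4
purple [353. 242.] 279 [ 0.4338 -0.0783 -1.465 ] 26.1
[0.6135 0.0958 0.099 ]
gate_hinge 5 [261.1 192.4] [260.3004 190.8505]
gate_hinge 6 [282.9 228.6] [285.7672 227.5444]
lever_grip 5 [324.1 201. ] [322.4388 200.9646]
lever_grip 6 [317.7 195.7] [316.8128 193.9066]
tray_post 5 [298.2 174.2] [297.0865 174.0236]
tray_post 6 [287.4 202. ] [287.8073 199.8624]
cabinet 5 [298.2 187.5] [300.2155 190.1291]
tray_in 5 [297.4 149.9] [296.1785 154.5107]
tray_in 6 [263.5 212.9] [268.1434 213.5178]
gl [270.9456 200.4092] [287.3236 320.6266]
gr [466.5868 178.1905] [352.6021 209.19  ]
ball [433.7468 250.9359] [410.1824 247.2537]
rodbase [427.413  194.7036] [351.242  239.2309]
posttop [366.6498 156.7829] [289.0826 250.1726]
[0.445  0.3915 0.061 ]
[0.4513 0.39   0.061 ]
[{'rect': [263.6, 157.1, 69.7, 24.3], 'conf': 0.19}] [199.2, 235.6, 15.8, 9.8]
```

```bash
cat >> h.py <<'E'
def rel(pts,s=None):
    """pts: (x,y,z,psi) targets, tool down; print rows from current measured pose"""
    s=s or r.get_obs();R0=R.from_rotvec(s['orientation']);p0=np.array(s['tcp_pos'])
    for x,y,z,psi in pts:
        T=R.from_matrix(np.array([[np.cos(psi),np.sin(psi),0],[np.sin(psi),-np.cos(psi),0],[0,0,-1]]))
        print(np.round(np.r_[R0.inv().apply(np.array([x,y,z])-p0)/.25,(R0.inv()*T).as_rotvec()/(np.pi/2)],3).tolist())
def state():
    s=r.get_obs();a=R.from_rotvec(s['orientation']).as_matrix()
    print('t',round(s['clock'],2),'tcp',np.array(s['tcp_pos']),'psi',round(np.arctan2(a[1,0],a[0,0]),4),'tilt',a[:,2],'q',np.array(s['joints']),'F',np.array(s['contact_force']),'w',s['grip_width'],s['gripper_force'])
def w(v,p):
    c,s=np.cos(v[2]),np.sin(v[2]);return [v[0]+c*p[0]-s*p[1],v[1]+s*p[0]+c*p[1],p[2]]
E
python3 - <<'E'
from h import *
t=r.grab_frame('top');d=r.grab_frame('side')
C={'gate_hinge':[0,.125,.06],'lever_grip':[-.062,-.07,.095],'tray_post':[.033,0,.095],'cabinet':[0,0,0]}
obs=[]
for n in C:
    for f in(t,d):
        a=r.landmark_of(f,n)
        if a: obs.append((C[n],f,np.array(a[0]['point'])))
T=lambda a,b:np.array([a/2.5+150,b/2.5+110]);S=lambda a,b:np.array([a/3.3+200,b/3.3+120])
obs+=[(['g',.125,.106],t,T(275,200)),(['g',-.121,.106],t,T(468,186)),([-.092,-.07,.095],t,T(432,253)),([.033,0,.113],t,T(370,157)),([-.092,-.07,.095],d,S(416,251)),([.033,0,.113],d,S(292,252)),(['g',-.121,.106],d,S(363,213))]
P=lambda v,c:w(v,[v[3] if c[0]=='g' else c[0],c[1],c[2]])
q=least_squares(lambda v:np.concatenate([proj(f,P(v,c))-p for c,f,p in obs]),[.607,.095,0,-.007],loss='soft_l1');print(q.x)
for c,f,p in obs: print(c,f['shot'],p,proj(f,P(q.x,c))-p)
v=q.x;print('lever',w(v,C['lever_grip']),'hinge',w(v,C['gate_hinge']))
L=w(v,C['lever_grip'])
rel([(L[0],L[1],.25,np.pi+v[2])])
E
```

```text
[ 0.6113  0.0954  0.0741 -0.0113]
[0, 0.125, 0.06] 7 [262.7 191.7] [-2.3541 -1.1119]
[0, 0.125, 0.06] 8 [286.4 228.7] [-0.8365 -1.2271]
[-0.062, -0.07, 0.095] 7 [320.9 200.6] [1.2413 1.6647]
[-0.062, -0.07, 0.095] 8 [319.9 194.1] [-2.1849  0.1198]
[0.033, 0, 0.095] 7 [295.8 170.6] [1.6779 4.0894]
[0.033, 0, 0.095] 8 [287.1 203.4] [ 1.3653 -3.593 ]
[0, 0, 0] 7 [298.4 190.7] [1.9416 0.0887]
[0, 0, 0] 8 [299.2 219.9] [-1.7306  1.7922]
['g', 0.125, 0.106] 7 [260. 190.] [-1.5391  1.2449]
['g', -0.121, 0.106] 7 [337.2 184.4] [-0.2563 -0.1336]
[-0.092, -0.07, 0.095] 7 [322.8 211.2] [0.1624 0.5059]
[0.033, 0, 0.113] 7 [298.  172.8] [-0.9445  0.5861]
[-0.092, -0.07, 0.095] 8 [326.0606 196.0606] [-0.8959 -0.7224]
[0.033, 0, 0.113] 8 [288.4848 196.3636] [-0.2217 -0.6085]
['g', -0.121, 0.106] 8 [310.     184.5455] [-0.8628 -0.8376]
lever [np.float64(0.5546451652993273), np.float64(0.020956750871082758), 0.095] hinge [np.float64(0.602035919861528), np.float64(0.22001231191378573), 0.06]
[2.097, -1.97, -0.075, 0.0, 0.0, -1.81]
```

Request:
{"method": "apply_moves", "body": {
  "rows": [
    [0.2,-0.2,-0.1,0,0,-0.11],
    [0.4,-0.38,-0.1,0,0,-0.22],
    [0.6,-0.56,-0.1,0,0,-0.33],
    [0.8,-0.75,-0.1,0,0,-0.44],
    [0.95,-0.9,-0.1,0,0,-0.55]
  ],
  "claw": 0.5,
  "newtons": 50
}}

```text
clock: 3.18
tcp_pos: [0.3783, -0.3475, 0.2567]
orientation: [2.554, 1.828, 0.0]
contact_force: [1.3, -0.3, -0.3]
grip_width: 0.0427
gripper_force: 0.0
```

Run:
```python
from h import *
state();rel([(.555,.021,.25,3.21)])
```

```text
t 3.17 tcp [ 0.3783 -0.3475  0.2567] psi 1.2424 tilt [ 0.0007 -0.0008 -1.    ] q [ 0.8567  0.201  -0.2696  1.8924  0.0614  1.0551  0.2337] F [ 1.2977 -0.334  -0.3282] w 0.042691615229105244 0.0
[1.623, 0.193, 0.026, 0.0, 0.001, -1.253]
```

Request:
{"method": "apply_moves", "body": {
  "rows": [
    [0.23,0.03,0,0,0,-0.11],
    [0.45,0.05,0,0,0,-0.22],
    [0.65,0.08,0,0,0,-0.33],
    [0.82,0.1,0,0,0,-0.44],
    [0.95,0.12,0,0,0,-0.55]
  ]
}}

```text
clock: 3.8
tcp_pos: [0.4845, -0.1329, 0.2566]
orientation: [1.552, 2.731, 0.0]
contact_force: [0.3, -0.9, 0.8]
grip_width: 0.0428
gripper_force: 0.0
```

Run:
```python
from h import *
state();rel([(.555,.021,.25,3.21)])
```

```text
t 3.8 tcp [ 0.4845 -0.1329  0.2566] psi 2.1079 tilt [ 0.0008 -0.0001 -1.    ] q [ 0.6158  0.2095 -0.538   1.9018  0.1224  1.0616  0.5647] F [ 0.2519 -0.9215  0.7821] w 0.04279934492732113 0.0
[0.385, 0.557, 0.027, 0.0, 0.001, -0.702]
```

Request:
{"method": "apply_moves", "body": {
  "rows": [
    [0.08,0.11,0,0,0,-0.11],
    [0.16,0.22,0,0,0,-0.22],
    [0.24,0.34,0,0,0,-0.34],
    [0.32,0.45,0,0,0,-0.45],
    [0.38,0.555,0,0,0,-0.56]
  ]
}}

```text
clock: 4.42
tcp_pos: [0.5558, 0.0185, 0.2565]
orientation: [0.243, 3.132, -0.0]
contact_force: [0.8, -0.0, 0.1]
grip_width: 0.0423
gripper_force: 0.0
```

Request:
{"method": "apply_moves", "body": {
  "rows": [
    [0,0,0.02,0,0,-0.07],
    [0,0,0.05,0,0,-0.14],
    [0,0,0.1,0,0,-0.14],
    [0,0,0.1,0,0,-0.14]
  ]
}}

```text
clock: 4.92
tcp_pos: [0.5547, 0.0168, 0.2301]
orientation: [0.088, -3.138, 0.0]
contact_force: [-0.3, -0.2, 0.4]
grip_width: 0.0424
gripper_force: 0.0
```

Run:
```python
from h import *
state();rel([(.555,.021,.25,3.21)])
t=r.grab_frame('top');d=r.grab_frame('side');save(d,'s2.png',(240,120,160,120),5)
for f in(t,d):print([ (q['point'],q['conf']) for q in r.landmark_of(f,'lever_grip')])
print(proj(d,[.555,.021,.095]),proj(d,[.555,.021,.225]))
```

```text
t 4.92 tcp [0.5547 0.0168 0.2301] psi -3.0854 tilt [-0.0022 -0.0002 -1.    ] q [ 0.4695  0.381  -0.7691  1.8055  0.2977  1.0771  1.2196] F [-0.2622 -0.2326  0.4098] w 0.0424055554916498 0.0
[-0.002, 0.017, -0.08, -0.0, -0.001, -0.008]
[]
[([319.0, 195.7], 0.47)]
[317.6257 194.2087] [317.5507 164.1963]
```

View pics/s2.png

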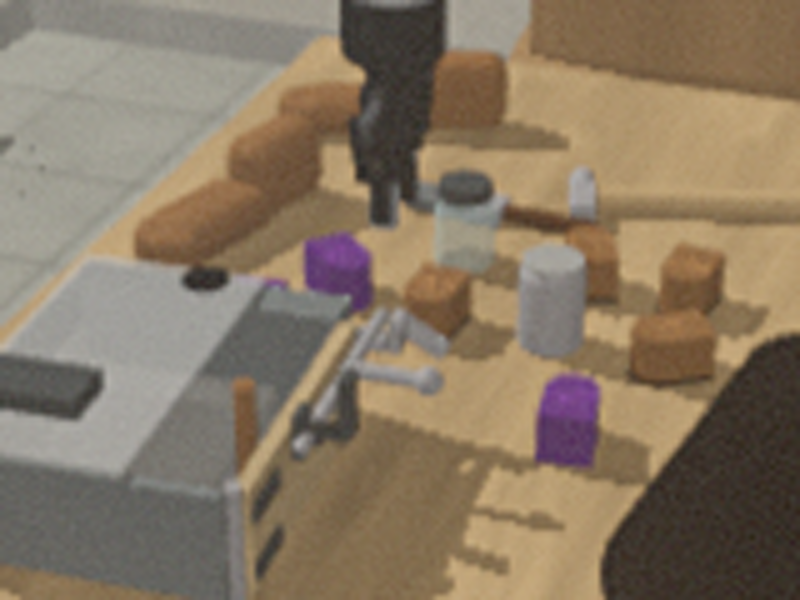

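The side crop shows the fingers directly above the lever rod (rod mid at about (319,195) full frame).

Request:
{"method": "apply_moves", "body": {
  "rows": [
    [0,0.017,0.2,0,0,0],
    [0,0.017,0.4,0,0,0],
    [0,0.017,0.55,0,0,0],
    [0,0.017,0.62,0,0,0],
    [0,0.017,0.62,0,0,0]
  ]
}}

```text
clock: 5.75
tcp_pos: [0.5547, 0.0215, 0.0759]
orientation: [0.092, -3.139, 0.0]
contact_force: [0.3, -0.2, 0.2]
grip_width: 0.0427
gripper_force: 0.0
```

Request:
{"method": "apply_moves", "body": {
  "rows": [
    [0,0,0,0,0,0],
    [0,0,0,0,0,0],
    [0,0,0,0,0,0],
    [0,0,0,0,0,0]
  ],
  "claw": 0,
  "newtons": 40
}}

```text
clock: 6.25
tcp_pos: [0.5565, 0.0222, 0.0779]
orientation: [-0.092, 3.137, 0.001]
contact_force: [-2.0, 1.3, 6.5]
grip_width: 0.0124
gripper_force: 39.3
```

Request:
{"method": "apply_moves", "body": {
  "rows": [
    [0,0.001,-0.03,0,0,0],
    [0,0.005,-0.08,0,0,0],
    [0,0.012,-0.112,0,0,0],
    [0,0.012,-0.112,0,0,0]
  ]
}}

```text
clock: 6.75
tcp_pos: [0.5554, 0.0257, 0.1051]
orientation: [-0.094, 3.139, 0.002]
contact_force: [1.7, 5.8, -6.1]
grip_width: 0.0128
gripper_force: 39.1
```

Run:
```python
from h import *
state();s=r.get_obs();p=np.array(s['tcp_pos']);H=np.array([.602,.220]);a=R.from_rotvec(s['orientation']).as_matrix();psi=np.arctan2(a[1,0],a[0,0])
pts=[]
for g in np.arange(1,6)*.104:
    c,sn=np.cos(-g),np.sin(-g);q=H+np.array([[c,-sn],[sn,c]])@(p[:2]-H);pts.append((q[0],q[1],p[2],psi-g))
rel(pts)
```

```text
t 6.75 tcp [0.5554 0.0257 0.1051] psi -3.082 tilt [ 0.0015  0.0013 -1.    ] q [ 0.3805  0.5327 -0.694   1.9163  0.4462  0.8492  1.0835] F [ 1.7007  5.7856 -6.1293] w 0.012817318389654742 39.07934010028839
[0.078, 0.028, -0.0, 0.001, 0.001, 0.066]
[0.153, 0.064, -0.0, 0.001, 0.001, 0.132]
[0.224, 0.108, -0.0, 0.001, 0.001, 0.199]
[0.289, 0.159, -0.0, 0.001, 0.001, 0.265]
[0.349, 0.216, -0.0, 0.001, 0.001, 0.331]
```

Request:
{"method": "apply_moves", "body": {
  "rows": [
    [0.078,0.028,0,0,0,0.066],
    [0.153,0.064,0,0,0,0.132],
    [0.224,0.108,0,0,0,0.199],
    [0.289,0.159,0,0,0,0.265],
    [0.349,0.216,0,0,0,0.331]
  ]
}}

```text
clock: 7.38
tcp_pos: [0.4658, 0.0748, 0.105]
orientation: [0.721, 3.055, 0.004]
contact_force: [6.1, 8.3, -7.1]
grip_width: 0.0125
gripper_force: 39.6
```

Run:
```python
from h import *
state()
```

```text
t 7.38 tcp [0.4658 0.0748 0.105 ] psi 2.6778 tilt [ 0.0035  0.002  -1.    ] q [ 0.235   0.3881 -0.6235  2.1117  0.3352  0.7338  0.5025] F [ 6.0557  8.3339 -7.0933] w 0.012473988260674519 39.556792974472046
```

Request:
{"method": "apply_moves", "body": {
  "rows": [
    [0.078,0.028,0,0,0,0.066],
    [0.153,0.064,0,0,0,0.132],
    [0.224,0.108,0,0,0,0.199],
    [0.289,0.159,0,0,0,0.265],
    [0.349,0.216,0,0,0,0.331]
  ]
}}

```text
clock: 8.0
tcp_pos: [0.4119, 0.1614, 0.105]
orientation: [1.483, 2.767, 0.004]
contact_force: [5.8, 3.3, -7.5]
grip_width: 0.0127
gripper_force: 40.1
```

Request:
{"method": "apply_moves", "body": {
  "rows": [
    [0.078,0.028,0,0,0,0.066],
    [0.153,0.064,0,0,0,0.132],
    [0.224,0.108,0,0,0,0.199],
    [0.289,0.159,0,0,0,0.265],
    [0.349,0.216,0,0,0,0.331]
  ]
}}

```text
clock: 8.62
tcp_pos: [0.4074, 0.2635, 0.1046]
orientation: [2.145, 2.294, 0.0]
contact_force: [1.9, 1.2, -5.3]
grip_width: 0.0125
gripper_force: 40.7
```

Run:
```python
from h import *
state()
```

```text
t 8.62 tcp [0.4074 0.2635 0.1046] psi 1.6381 tilt [ 0.0007 -0.0004 -1.    ] q [-0.3268  0.378  -0.4486  2.0889  0.2452  0.7239 -0.8655] F [ 1.8517  1.1805 -5.301 ] w 0.012534106168657131 40.73932886123657
```

Request:
{"method": "apply_moves", "body": {
  "rows": [
    [0,0,0.06,0,0,0],
    [0,0,0.112,0,0,0],
    [0,0,0.112,0,0,0]
  ]
}}

```text
clock: 9.0
tcp_pos: [0.4047, 0.2647, 0.0768]
orientation: [-2.138, -2.299, 0.002]
contact_force: [-11.0, 2.9, 7.2]
grip_width: 0.0126
gripper_force: 43.7
```

Request:
{"method": "apply_moves", "body": {
  "rows": [
    [0,0,0,0,0,0],
    [0,0,0,0,0,0],
    [0,0,-0.2,0,0,0],
    [0,0,-0.4,0,0,0],
    [0,0,-0.6,0,0,0]
  ],
  "claw": 0.5
}}

```text
clock: 9.62
tcp_pos: [0.4076, 0.2621, 0.2283]
orientation: [2.143, 2.296, 0.0]
contact_force: [0.9, 0.6, -0.4]
grip_width: 0.0427
gripper_force: 0.0
```

Run:
```python
from h import *
state();t=r.grab_frame('top');d=r.grab_frame('side');save(t,'t3.png',(190,110,280,200),2.8)
for n in('tray_post','tray_in','cabinet','gate_hinge','key_top'):
    a=r.landmark_of(t,n);b=r.landmark_of(d,n);print(n,a[:2],b[:2],tri(t,a[0]['point'],d,b[0]['point']) if a and b else '')
```

```text
t 9.62 tcp [0.4076 0.2621 0.2283] psi 1.6394 tilt [ 0.0008 -0.0005 -1.    ] q [-0.2548  0.2048 -0.5028  1.9745  0.1186  0.9901 -0.7455] F [ 0.9202  0.6353 -0.4179] w 0.04268457269106437 0.0
tray_post [{'point': [295.1, 170.7], 'conf': 0.91}, {'point': [464.8, 187.4], 'conf': 0.53}] [{'point': [286.7, 201.8], 'conf': 0.88}] (array([0.6539, 0.1043, 0.0891]), np.float64(0.009530836092895931))
tray_in [{'point': [300.0, 149.7], 'conf': 0.65}] [{'point': [265.9, 212.6], 'conf': 0.94}, {'point': [335.0, 241.0], 'conf': 0.45}] (array([0.7486, 0.0949, 0.0105]), np.float64(0.0014901794481902593))
cabinet [{'point': [298.5, 191.3], 'conf': 0.69}] [{'point': [300.3, 217.9], 'conf': 0.63}] (array([0.6012, 0.0988, 0.0236]), np.float64(0.007565292705828253))
gate_hinge [{'point': [263.8, 192.2], 'conf': 0.58}] [{'point': [282.5, 229.3], 'conf': 0.64}] (array([0.6083, 0.2139, 0.0438]), np.float64(0.017484788316489405))
key_top [{'point': [160.8, 254.1], 'conf': 0.6}] [{'point': [310.6, 272.2], 'conf': 0.48}] (array([0.3947, 0.5012, 0.1575]), np.float64(7.275014658048152e-05))
```

View pics/t3.png

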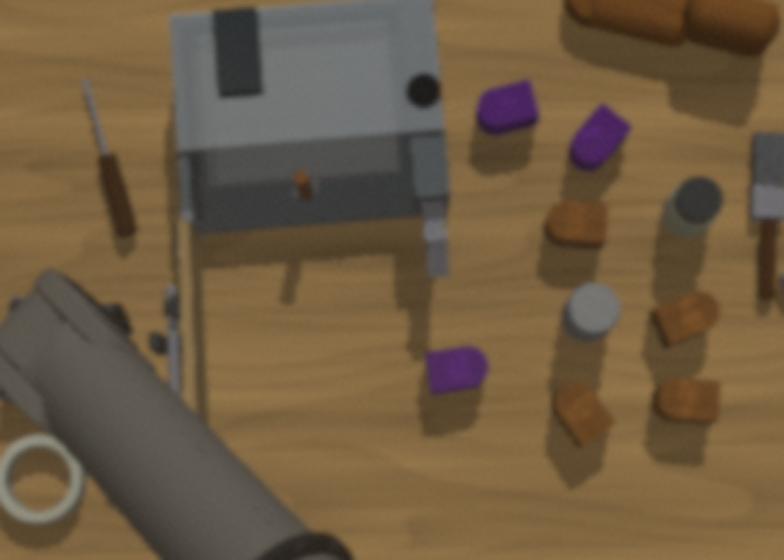

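Gate open about 90°. The post top is at full-frame (298,174), which matches the fit (0.644, 0.098) to about 1 px.

Run:
```python
from h import *
t=r.grab_frame('top');print(onz(t,(297.9,173.6),.113))
rel([(.646,.099,.228,3.21)])
```

```text
[0.6435 0.0952 0.113 ]
[-0.721, 0.909, -0.01, -0.001, -0.0, -0.999]
```

Request:
{"method": "apply_moves", "body": {
  "rows": [
    [-0.15,0.18,0,0,0,-0.11],
    [-0.3,0.36,0,0,0,-0.22],
    [-0.45,0.54,0,0,0,-0.33],
    [-0.6,0.72,0,0,0,-0.44],
    [-0.73,0.9,0,0,0,-0.55]
  ]
}}

```text
clock: 10.9
tcp_pos: [0.6457, 0.0949, 0.2259]
orientation: [-0.977, -2.986, 0.001]
contact_force: [0.0, 1.2, 1.6]
grip_width: 0.0425
gripper_force: 0.0
```

Request:
{"method": "apply_moves", "body": {
  "rows": [
    [0,0,0,0,0,-0.11],
    [0,0,0,0,0,-0.22],
    [0,0,0,0,0,-0.33],
    [0,0,0,0,0,-0.45],
    [0,0,0,0,0,-0.45]
  ]
}}

```text
clock: 11.52
tcp_pos: [0.6441, 0.0965, 0.2258]
orientation: [0.107, -3.139, -0.001]
contact_force: [0.7, -0.7, 0.4]
grip_width: 0.0426
gripper_force: 0.0
```

Run:
```python
from h import *
state();rel([(.645,.097,.075,3.21)])
```

```text
t 11.53 tcp [0.6441 0.0965 0.2258] psi -3.0738 tilt [-0.0008  0.0004 -1.    ] q [ 0.2059  0.5206 -0.6396  1.5865  0.3311  1.1459  1.1304] F [ 0.7147 -0.7202  0.3597] w 0.04257243383165045 0.0
[-0.004, 0.002, 0.603, 0.0, -0.001, -0.0]
```

Request:
{"method": "apply_moves", "body": {
  "rows": [
    [0,0,0.2,0,0,0],
    [0,0,0.4,0,0,0],
    [0,0,0.55,0,0,0],
    [0,0,0.6,0,0,0],
    [0,0,0.6,0,0,0]
  ]
}}

```text
clock: 12.15
tcp_pos: [0.6443, 0.0968, 0.0763]
orientation: [0.107, -3.139, 0.0]
contact_force: [0.8, -0.3, 0.6]
grip_width: 0.0427
gripper_force: 0.0
```

Request:
{"method": "apply_moves", "body": {
  "rows": [
    [0,0,0,0,0,0],
    [0,0,0,0,0,0],
    [0,0,0,0,0,0],
    [0,0,0,0,0,0]
  ],
  "claw": 0,
  "newtons": 40
}}

```text
clock: 12.65
tcp_pos: [0.6455, 0.0984, 0.0785]
orientation: [-0.11, 3.136, 0.003]
contact_force: [-0.5, 3.3, 6.1]
grip_width: 0.0167
gripper_force: 39.6
```

Request:
{"method": "apply_moves", "body": {
  "rows": [
    [0.1,0,0,0,0,0],
    [0.25,0,0,0,0,0],
    [0.4,0,0,0,0,0],
    [0.55,0,0,0,0,0],
    [0.64,0,0,0,0,0]
  ]
}}

```text
clock: 13.28
tcp_pos: [0.4855, 0.0875, 0.0784]
orientation: [-0.111, 3.134, 0.003]
contact_force: [1.7, 5.7, 7.0]
grip_width: 0.0169
gripper_force: 42.0
```

Request:
{"method": "apply_moves", "body": {
  "rows": [
    [0.02,0,0,0,0,0],
    [0.02,0,0,0,0,0]
  ]
}}

```text
clock: 13.52
tcp_pos: [0.4812, 0.0872, 0.0784]
orientation: [-0.111, 3.135, 0.003]
contact_force: [-1.0, 4.6, 9.6]
grip_width: 0.0168
gripper_force: 42.3
```

Run:
```python
from h import *
state()
```

```text
t 13.53 tcp [0.4812 0.0872 0.0784] psi -3.0709 tilt [ 0.0049  0.0022 -1.    ] q [ 0.2111  0.4632 -0.6286  2.0904  0.4167  0.7054  0.9525] F [-1.0445  4.5589  9.6031] w 0.016827490700805983 42.2713440656662
```

Request:
{"method": "apply_moves", "body": {
  "rows": [
    [0,0,0,0,0,0],
    [0,0,0,0,0,0],
    [0,0,-0.2,0,0,0],
    [0,0,-0.4,0,0,0],
    [0,0,-0.6,0,0,0]
  ],
  "claw": 0.6
}}

```text
clock: 14.15
tcp_pos: [0.4792, 0.0845, 0.2275]
orientation: [0.108, -3.139, 0.001]
contact_force: [1.5, -0.6, -0.0]
grip_width: 0.051
gripper_force: 0.0
```

Request:
{"method": "apply_moves", "body": {
  "rows": [
    [-0.06,-0.24,0,0,0,0.11],
    [-0.12,-0.48,0,0,0,0.22],
    [-0.18,-0.72,0,0,0,0.33],
    [-0.24,-0.96,0,0,0,0.44],
    [-0.28,-1,0,0,0,0.55]
  ],
  "claw": 0.78
}}

```text
clock: 14.78
tcp_pos: [0.5662, -0.1662, 0.2254]
orientation: [-1.236, -2.888, 0.004]
contact_force: [-0.4, 1.1, -0.7]
grip_width: 0.0667
gripper_force: 0.0
```

Run:
```python
from h import *
state();t=r.grab_frame('top');d=r.grab_frame('side');save(t,'t4.png',(200,110,250,180),3.2)
for n in('tray_post','tray_in'):
    a=r.landmark_of(t,n);b=r.landmark_of(d,n);print(n,a[:2],b[:2],tri(t,a[0]['point'],d,b[0]['point']) if a and b else '')
for o in heels(t): print(*o)
rel([(.604,-.219,.2,1.46)])
```

```text
t 14.78 tcp [ 0.5662 -0.1662  0.2254] psi 2.3327 tilt [-0.0017 -0.0024 -1.    ] q [ 0.519   0.3795 -0.4366  1.7466  0.1838  1.0569  0.7806] F [-0.4007  1.0665 -0.7317] w 0.06668597430003038 0.0
tray_post [{'point': [301.2, 223.3], 'conf': 0.61}] [{'point': [329.1, 208.0], 'conf': 0.95}] (array([0.4877, 0.0867, 0.0874]), np.float64(0.0052939124252357715))
tray_in [{'point': [301.9, 195.5], 'conf': 0.74}] [{'point': [304.5, 221.9], 'conf': 0.57}] (array([0.5899, 0.0888, 0.0013]), np.float64(0.010457771906901907))
[438. 223.] 211 [ 0.4909 -0.3461  2.1491] 99.7
[440. 253.] 175 [ 0.3929 -0.3461  1.8374] 148.6
[-0.28, -0.065, 0.105, -0.0, -0.0, 0.568]
```

View pics/t4.png

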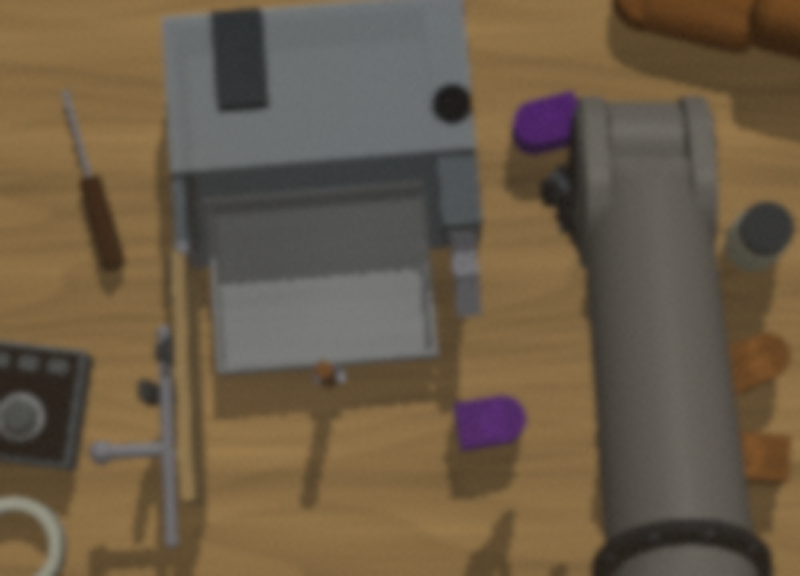

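The tray is out: front rim corners at full-frame (267,226) and (337,220), back rim near y=169.

Run:
```python
from h import *
t=r.grab_frame('top')
F=lambda a,b:(a/3.2+200,b/3.2+110)
for p,z in [((215,372),.041),((438,353),.041),((326,363),.041),((213,197),.073),((420,184),.073)]: print(onz(t,F(*p),z))
# key dome centre
print(onz(t,F(20,416),.058))
rel([(.604,-.219,.2,1.46)])
```

```text
[0.4886 0.1999 0.041 ]
[ 0.5045 -0.0244  0.041 ]
[0.4961 0.0882 0.041 ]
[0.6612 0.1986 0.073 ]
[ 0.6711 -0.009   0.073 ]
[0.4453 0.3914 0.058 ]
[-0.279, -0.065, 0.105, -0.0, -0.0, 0.568]
```

Request:
{"method": "apply_moves", "body": {
  "rows": [
    [-0.06,-0.02,0.02,0,0,0.115],
    [-0.12,-0.04,0.05,0,0,0.23],
    [-0.18,-0.05,0.08,0,0,0.345],
    [-0.24,-0.06,0.1,0,0,0.46],
    [-0.28,-0.065,0.1,0,0,0.568]
  ]
}}

```text
clock: 15.75
tcp_pos: [0.604, -0.2203, 0.2008]
orientation: [-2.349, -2.085, 0.001]
contact_force: [-0.5, -0.2, -0.7]
grip_width: 0.0666
gripper_force: 0.0
```

Run:
```python
from h import *
state()
rel([(.604,-.219,.01,1.46)])
```

```text
t 15.75 tcp [ 0.604  -0.2203  0.2008] psi 1.4518 tilt [-0.0009  0.0003 -1.    ] q [ 0.4213  0.4646 -0.23    1.6536  0.1187  1.0381  0.0353] F [-0.4984 -0.1888 -0.6568] w 0.066577902816917 0.0
[0.005, -0.0, 0.763, -0.001, -0.0, -0.005]
```

Request:
{"method": "apply_moves", "body": {
  "rows": [
    [0.005,0,0.22,0,0,0],
    [0.005,0,0.44,0,0,0],
    [0.005,0,0.64,0,0,0],
    [0.005,0,0.76,0,0,0],
    [0.005,0,0.76,0,0,0]
  ]
}}

```text
clock: 16.38
tcp_pos: [0.6023, -0.2179, 0.0091]
orientation: [-2.34, -2.089, 0.004]
contact_force: [0.7, -0.6, 0.5]
grip_width: 0.0669
gripper_force: 0.0
```

Request:
{"method": "apply_moves", "body": {
  "rows": [
    [0,0,0,0,0,0],
    [0,0,0,0,0,0],
    [0,0,0,0,0,0],
    [0,0,0,0,0,0]
  ],
  "claw": 0.2,
  "newtons": 60
}}

```text
clock: 16.88
tcp_pos: [0.6059, -0.2197, 0.0134]
orientation: [2.344, 2.088, 0.003]
contact_force: [-0.9, 0.7, 7.5]
grip_width: 0.0454
gripper_force: 62.5
```

Request:
{"method": "apply_moves", "body": {
  "rows": [
    [0,0,-0.2,0,0,0],
    [0,0,-0.4,0,0,0],
    [0,0,-0.55,0,0,0]
  ]
}}

```text
clock: 17.25
tcp_pos: [0.6049, -0.2197, 0.1516]
orientation: [2.345, 2.088, 0.002]
contact_force: [0.9, -0.0, -1.7]
grip_width: 0.0453
gripper_force: 62.1
```

Run:
```python
from h import *
state()
rel([(.627,.043,.15,.07)])
```

```text
t 17.25 tcp [ 0.6049 -0.2197  0.1516] psi 1.455 tilt [ 0.0022 -0.0008 -1.    ] q [ 0.4176  0.5148 -0.2278  1.6969  0.1381  0.9432  0.0216] F [ 0.9259 -0.0092 -1.7441] w 0.045285503894170624 62.10928131826222
[1.054, -0.033, 0.006, 0.001, -0.001, 0.882]
```

Request:
{"method": "apply_moves", "body": {
  "rows": [
    [0.2,0,0,0,0,0.11],
    [0.41,-0.01,0,0,0,0.22],
    [0.62,-0.02,0,0,0,0.33],
    [0.83,-0.03,0,0,0,0.44],
    [1,-0.03,0,0,0,0.55]
  ]
}}

```text
clock: 17.88
tcp_pos: [0.6255, 0.0324, 0.1492]
orientation: [-3.007, -0.909, -0.001]
contact_force: [0.8, 0.7, -2.0]
grip_width: 0.0455
gripper_force: 62.3
```

Request:
{"method": "apply_moves", "body": {
  "rows": [
    [0,0,0,0,0,0.11],
    [0,0,0,0,0,0.22],
    [0,0,0,0,0,0.33],
    [0,0,0,0,0,0.33]
  ]
}}

```text
clock: 18.38
tcp_pos: [0.6257, 0.0299, 0.1491]
orientation: [3.139, 0.117, 0.0]
contact_force: [-0.2, 0.9, -1.9]
grip_width: 0.0452
gripper_force: 62.3
```

Run:
```python
from h import *
state()
rel([(.627,.043,.033,.07)])
```

```text
t 18.38 tcp [0.6257 0.0299 0.1491] psi 0.0747 tilt [ 0.0002 -0.0003 -1.    ] q [-0.1796  0.4817  0.0431  1.7552 -0.025   0.9051 -1.622 ] F [-0.1688  0.8545 -1.8822] w 0.04518036808531614 62.30483774095774
[0.009, -0.052, 0.464, 0.0, -0.0, 0.003]
```

Request:
{"method": "apply_moves", "body": {
  "rows": [
    [0.009,-0.052,0,0,0,0],
    [0.009,-0.052,0.2,0,0,0],
    [0.009,-0.052,0.4,0,0,0],
    [0.009,-0.052,0.46,0,0,0],
    [0.009,-0.052,0.465,0,0,0]
  ]
}}

```text
clock: 19.0
tcp_pos: [0.6351, 0.0447, 0.039]
orientation: [-3.137, -0.118, -0.024]
contact_force: [1.0, -0.0, 32.2]
grip_width: 0.0452
gripper_force: 76.8
```

Request:
{"method": "apply_moves", "body": {
  "rows": [
    [0,0,0,0,0,0],
    [0,0,0,0,0,0],
    [0,0,-0.15,0,0,0],
    [0,0,-0.35,0,0,0],
    [0,0,-0.58,0,0,0]
  ],
  "claw": 0.67
}}

```text
clock: 19.62
tcp_pos: [0.626, 0.0432, 0.1778]
orientation: [3.139, 0.116, -0.005]
contact_force: [1.1, 1.1, 0.1]
grip_width: 0.0575
gripper_force: 0.0
```

Request:
{"method": "apply_moves", "body": {
  "rows": [
    [-0.1,0.22,0,0,0,0.11],
    [-0.2,0.44,0,0,0,0.22],
    [-0.3,0.66,0,0,0,0.33],
    [-0.4,0.88,0,0,0,0.44],
    [-0.5,1,0,0,0,0.55]
  ],
  "claw": 0.78
}}

```text
clock: 20.25
tcp_pos: [0.519, -0.2186, 0.1774]
orientation: [2.893, -1.222, -0.001]
contact_force: [0.5, 0.4, -0.1]
grip_width: 0.0666
gripper_force: 0.0
```

Run:
```python
from h import *
state();t=r.grab_frame('top');d=r.grab_frame('side');save(d,'s5.png',(230,110,200,150),4)
for o in heels(t): print(*o)
rel([(.492,-.345,.17,-1.125)])
```

```text
t 20.25 tcp [ 0.519  -0.2186  0.1774] psi -0.7992 tilt [-0.0008 -0.0007 -1.    ] q [ 0.0432  0.3617  0.3062  1.8974 -0.1351  0.903  -1.9552] F [ 0.5362  0.4463 -0.1082] w 0.06657786186248524 0.0
[438. 223.] 196 [ 0.4901 -0.3471  2.2069] 111.3
[437. 253.] 279 [ 0.3948 -0.3389  1.5379] 48.8
[0.289, 0.419, 0.03, 0.002, 0.0, 0.206]
```

View pics/s5.png

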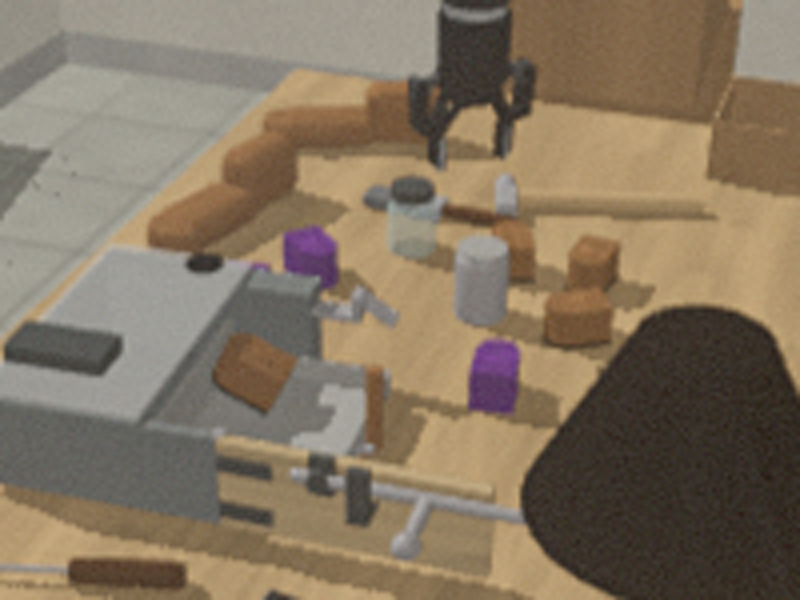

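The side view shows the first heel leaning inside the tray, with its back end up on the rear wall. I'll mend it first, after one top crop.

Run:
```python
from h import *
t=r.grab_frame('top');save(t,'t6.png',(250,150,110,80),7)
rel([(.624,.043,.178,.07)])
for p in [[.627,.043,.064],[.6615,.046,.064],[.5925,.041,.064]]: print((proj(t,p)-[250,150])*7)
```

```text
[-0.449, -1.03, -0.004, 0.0, 0.001, -0.55]
[456.879  222.8124]
[449.6611 149.468 ]
[461.9559 296.667 ]
```

View pics/t6.png

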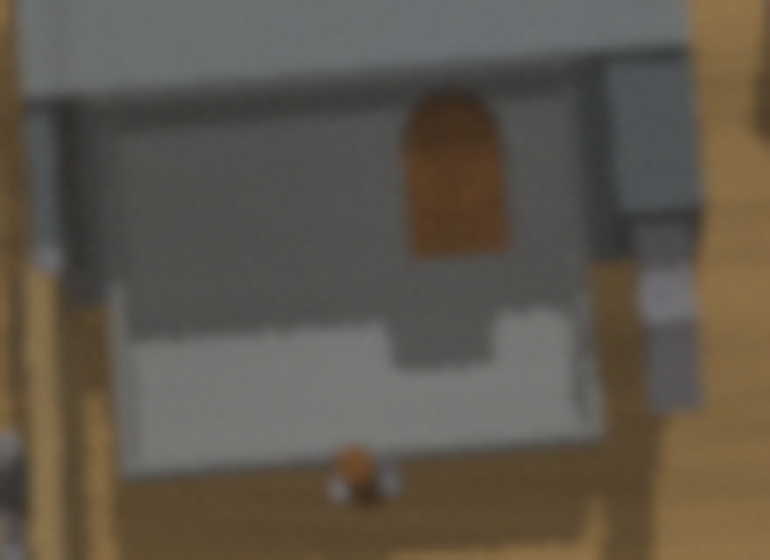

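The heel's round end lies over the rear rim (crop row ~95), square end at row ~250. I'll regrip it across its width, draw it forward and lay it flat.

Request:
{"method": "apply_moves", "body": {
  "rows": [
    [-0.09,-0.2,0,0,0,-0.11],
    [-0.18,-0.4,0,0,0,-0.22],
    [-0.27,-0.6,0,0,0,-0.33],
    [-0.36,-0.8,0,0,0,-0.44],
    [-0.45,-1,0,0,0,-0.55]
  ]
}}

```text
clock: 21.02
tcp_pos: [0.6197, 0.0443, 0.1773]
orientation: [-3.138, -0.13, 0.001]
contact_force: [0.8, -0.7, -0.2]
grip_width: 0.0662
gripper_force: 0.0
```

Run:
```python
from h import *
state()
rel([(.628,.043,.052,.07)])
```

```text
t 21.02 tcp [0.6197 0.0443 0.1773] psi 0.0831 tilt [-0.0005  0.0011 -1.    ] q [-0.1999  0.4424  0.0382  1.7444 -0.0214  0.9554 -1.6407] F [ 0.7996 -0.6569 -0.2208] w 0.06622138278668248 0.0
[0.033, 0.009, 0.501, -0.001, 0.0, 0.008]
```

Request:
{"method": "apply_moves", "body": {
  "rows": [
    [0.03,0.009,0.2,0,0,0],
    [0.03,0.009,0.4,0,0,0],
    [0.03,0.009,0.5,0,0,0],
    [0.03,0.009,0.5,0,0,0]
  ]
}}

```text
clock: 21.52
tcp_pos: [0.625, 0.0404, 0.0501]
orientation: [-3.139, -0.12, 0.008]
contact_force: [-0.8, 0.1, 0.2]
grip_width: 0.0664
gripper_force: 0.0
```

Request:
{"method": "apply_moves", "body": {
  "rows": [
    [0,0,0,0,0,0],
    [0,0,0,0,0,0],
    [0,0,0,0,0,0],
    [0,0,0,0,0,0]
  ],
  "claw": 0.2,
  "newtons": 60
}}

```text
clock: 22.02
tcp_pos: [0.6282, 0.0393, 0.0542]
orientation: [-3.138, -0.115, -0.005]
contact_force: [-1.0, 2.7, 7.5]
grip_width: 0.0445
gripper_force: 61.0
```

Request:
{"method": "apply_moves", "body": {
  "rows": [
    [0,0,-0.15,0,0,0],
    [-0.05,0,-0.3,0,0,0],
    [-0.16,0,-0.3,0,0,0],
    [-0.16,0,-0.3,0,0,0]
  ]
}}

```text
clock: 22.52
tcp_pos: [0.5852, 0.035, 0.1279]
orientation: [3.139, 0.114, -0.002]
contact_force: [0.9, 0.1, -1.4]
grip_width: 0.0444
gripper_force: 61.3
```

Run:
```python
from h import *
state();d=r.grab_frame('side');save(d,'s7.png',(260,140,100,75),8)
```

```text
t 22.52 tcp [0.5852 0.035  0.1279] psi 0.0725 tilt [-0.0013 -0.0004 -1.    ] q [-0.1948  0.4499  0.0369  1.8668 -0.0215  0.8266 -1.6452] F [ 0.8912  0.1264 -1.4232] w 0.0443707856738733 61.32032240351691
```

View pics/s7.png

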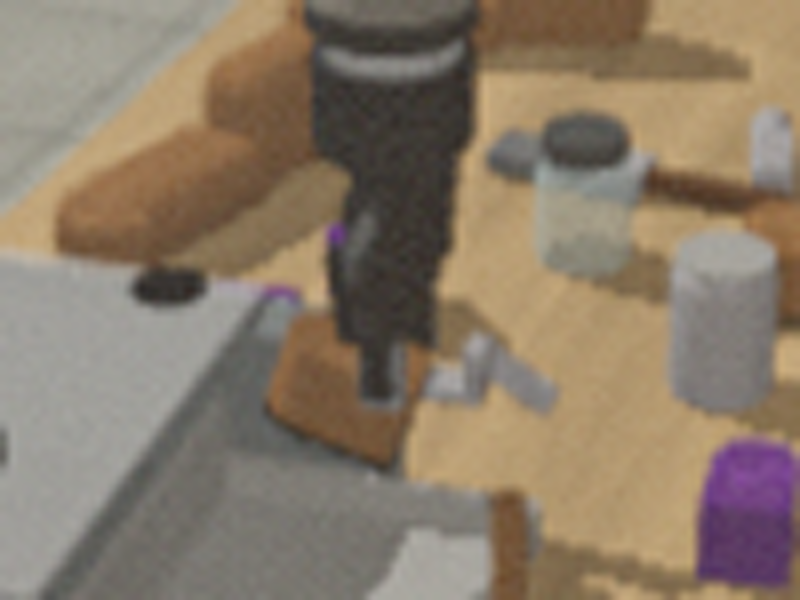

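Request:
{"method": "apply_moves", "body": {
  "rows": [
    [0.04,-0.01,0.1,0,0,0],
    [0.04,-0.01,0.2,0,0,0],
    [0.04,-0.01,0.275,0,0,0],
    [0.04,-0.01,0.285,0,0,0]
  ]
}}

```text
clock: 23.08
tcp_pos: [0.5963, 0.0386, 0.0548]
orientation: [3.139, 0.114, -0.004]
contact_force: [0.3, -0.1, -1.3]
grip_width: 0.0445
gripper_force: 61.3
```

Request:
{"method": "apply_moves", "body": {
  "rows": [
    [0,0,0,0,0,0],
    [0,0,0,0,0,0],
    [0,0,0,0,0,0],
    [0,0,-0.15,0,0,0],
    [0,0,-0.4,0,0,0]
  ],
  "claw": 0.67
}}

```text
clock: 23.7
tcp_pos: [0.5954, 0.0387, 0.1559]
orientation: [3.139, 0.114, -0.006]
contact_force: [1.1, 0.4, -0.4]
grip_width: 0.0575
gripper_force: 0.0
```

Request:
{"method": "apply_moves", "body": {
  "rows": [
    [-0.1,0.22,-0.04,0,0,0.11],
    [-0.2,0.44,-0.08,0,0,0.22],
    [-0.3,0.66,-0.08,0,0,0.33],
    [-0.4,0.88,-0.08,0,0,0.44],
    [-0.4,1,-0.08,0,0,0.55]
  ],
  "claw": 0.78
}}

```text
clock: 24.32
tcp_pos: [0.5131, -0.2217, 0.1772]
orientation: [2.892, -1.226, 0.001]
contact_force: [0.5, 1.0, -0.2]
grip_width: 0.0666
gripper_force: 0.0
```

Run:
```python
from h import *
state();t=r.grab_frame('top');d=r.grab_frame('side')
im=np.hstack([cv2.resize(f['pixels'][y:y+80,x:x+105],None,fx=3.8,fy=3.8,interpolation=2) for f,x,y in((t,250,150),(d,250,160))]);cv2.imwrite('pics/b8.png',im[:,:,::-1])
for o in heels(t): print(*o)
print('tray')
for o in heels(t,z0=.018): print(*o)
rel([(.492,-.345,.17,-1.125)])
```

```text
t 24.32 tcp [ 0.5131 -0.2217  0.1772] psi -0.802 tilt [ 0.0005 -0.0009 -1.    ] q [ 0.0475  0.3547  0.3101  1.9084 -0.135   0.8978 -1.9489] F [ 0.4662  0.951  -0.1948] w 0.06657944591769702 0.0
[317. 185.] 133 [ 0.6208  0.0387 -2.9998] 149.0
[439. 223.] 164 [ 0.4905 -0.3507  2.2096] 144.2
[437. 254.] 272 [ 0.3952 -0.3392  1.5263] 55.5
tray
[317. 185.] 133 [ 0.6152  0.0386 -2.9507] 155.9
[439. 223.] 164 [ 0.487  -0.3442  2.2083] 151.3
[437. 254.] 272 [ 0.3932 -0.3352  1.4883] 61.5
[0.289, 0.407, 0.03, 0.0, -0.002, 0.207]
```

View pics/b8.png

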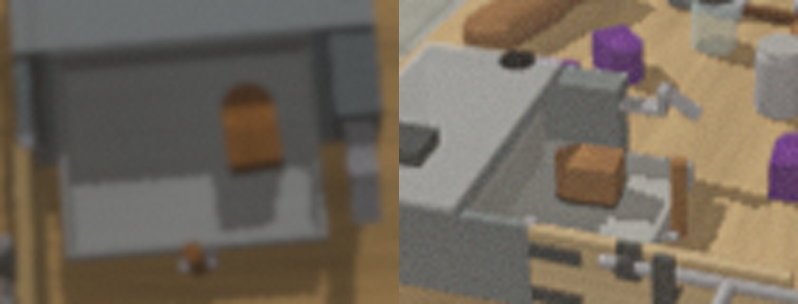

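The heel now lies flat in the tray at the rear right. I'm moving the arm out of the view and refitting the other heels with both cameras.

Request:
{"method": "apply_moves", "body": {
  "rows": [
    [-0.16,-0.18,-0.05,0,0,0],
    [-0.32,-0.36,-0.1,0,0,0],
    [-0.5,-0.5,-0.1,0,0,0],
    [-0.6,-0.6,-0.1,0,0,0],
    [-0.6,-0.6,-0.1,0,0,0]
  ]
}}

```text
clock: 25.05
tcp_pos: [0.5165, -0.0009, 0.2017]
orientation: [-2.903, 1.197, 0.0]
contact_force: [0.7, -0.1, 0.2]
grip_width: 0.0671
gripper_force: 0.0
```

```bash
cat >> h.py <<'E'
def cmask(f):
    H,S,V=[c.astype(int) for c in cv2.split(cv2.cvtColor(f['pixels'],cv2.COLOR_RGB2HSV))]
    return cv2.morphologyEx(((H>3)&(H<16)&(S>120)&(V>40)).astype(np.uint8),cv2.MORPH_OPEN,np.ones((2,2)))
def joint(fs,x,y,th,z0=0.):
    Ms=[]
    for f in fs:
        s=cv2.dilate((sil(f,x,y,th,z0=z0)>.1).astype(np.uint8),np.ones((9,9)))
        n,l,st,_=cv2.connectedComponentsWithStats(cmask(f)*s)
        i=1+np.argmax(st[1:,4]);Ms.append(cv2.GaussianBlur((l==i).astype(float),(0,0),1))
    c=lambda v:sum(((cv2.GaussianBlur(sil(f,*v,z0=z0),(0,0),1)-M)**2).sum() for f,M in zip(fs,Ms))
    b=None
    for t in (th,th+.3,th-.3,th+np.pi):
        q=minimize(c,[x,y,t],method='Nelder-Mead',options=dict(initial_simplex=[[x,y,t],[x+.01,y,t],[x,y+.01,t],[x,y,t+.3]],maxiter=90))
        if b is None or q.fun<b.fun:b=q
    return b.x,round(b.fun,1)
E
python3 - <<'E'
from h import *
state();t=r.grab_frame('top');d=r.grab_frame('side')
for n,g in dict(B=(.492,-.345,-1.125),C=(.396,-.337,1.454),D=(.385,-.217,.556)).items():
    for k,fs in (('t',[t]),('s',[d]),('ts',[t,d])): print(n,k,*joint(fs,*g))
print('A',joint([t],.62,.039,.07,.018))
E
```

```text
t 25.05 tcp [ 0.5165 -0.0009  0.2017] psi -0.782 tilt [ 0.0007  0.0017 -1.    ] q [-0.3065  0.2501  0.2221  1.9753 -0.0705  0.9225 -2.4013] F [ 0.667  -0.0501  0.2169] w 0.06706596175394691 0.0
B t [ 0.4927 -0.3453 -1.055 ] 55.2
B s [ 0.4836 -0.3423  1.8212] 63.0
B ts [ 0.4915 -0.3477 -1.2645] 132.3
C t [ 0.3958 -0.3373  1.4567] 53.2
C s [ 0.386  -0.3017  4.8769] 22.0
C ts [ 0.3925 -0.3351  1.7006] 129.5
D t [ 0.386  -0.2164  0.6138] 35.8
D s [ 0.3808 -0.2483  4.7432] 32.8
D ts [ 0.3846 -0.2177  0.571 ] 105.4Traceback (most recent call last):
  File "<stdin>", line 5, in <module>
  File "h.py", line 69, in joint
    i=1+np.argmax(st[1:,4]);Ms.append(cv2.GaussianBlur((l==i).astype(float),(0,0),1))
        ~~~~~~~~~^^^^^^^^^^
    return _wrapfunc(a, 'argmax', axis=axis, out=out, **kwds)
    return bound(*args, **kwds)
ValueError: attempt to get argmax of an empty sequence
```

Run:
```python
from h import *
rel([(.490,-.342,.15,-1.1)])
```

```text
[0.881, 1.025, 0.206, -0.0, -0.0, 0.198]
```

Request:
{"method": "apply_moves", "body": {
  "rows": [
    [0.17,0.18,0,0,0,0.05],
    [0.34,0.36,0,0,0,0.1],
    [0.51,0.54,0.05,0,0,0.15],
    [0.68,0.72,0.1,0,0,0.2],
    [0.85,0.9,0.15,0,0,0.2]
  ]
}}

```text
clock: 25.78
tcp_pos: [0.5051, -0.3164, 0.1641]
orientation: [2.672, -1.652, 0.001]
contact_force: [2.1, -0.5, -0.0]
grip_width: 0.0667
gripper_force: 0.0
```

Run:
```python
from h import *
state();rel([(.490,-.342,.15,-1.1),(.490,-.342,.01,-1.1)])
```

```text
t 25.77 tcp [ 0.5051 -0.3164  0.1641] psi -1.1074 tilt [ 0.0004 -0.0008 -1.    ] q [ 0.1543  0.4393  0.394   1.8367 -0.2085  0.9054 -2.0343] F [ 2.0617 -0.4886 -0.0138] w 0.06672704776429692 0.0
[0.064, 0.1, 0.056, -0.0, -0.001, -0.005]
[0.064, 0.1, 0.616, -0.0, -0.001, -0.005]
```

Request:
{"method": "apply_moves", "body": {
  "rows": [
    [0.064,0.1,0.06,0,0,0],
    [0.064,0.1,0.25,0,0,0],
    [0.064,0.1,0.45,0,0,0],
    [0.064,0.1,0.61,0,0,0],
    [0.064,0.1,0.61,0,0,0]
  ]
}}

```text
clock: 26.4
tcp_pos: [0.4878, -0.3385, 0.0091]
orientation: [2.672, -1.651, -0.01]
contact_force: [0.4, -0.0, 0.3]
grip_width: 0.0665
gripper_force: 0.0
```

Request:
{"method": "apply_moves", "body": {
  "rows": [
    [0,0,0,0,0,0],
    [0,0,0,0,0,0],
    [0,0,0,0,0,0],
    [0,0,0,0,0,0]
  ],
  "claw": 0.2,
  "newtons": 60
}}

```text
clock: 26.9
tcp_pos: [0.492, -0.3397, 0.0137]
orientation: [2.674, -1.649, 0.005]
contact_force: [-1.1, -0.0, 6.7]
grip_width: 0.0459
gripper_force: 60.3
```

Request:
{"method": "apply_moves", "body": {
  "rows": [
    [0,0,-0.2,0,0,0],
    [0,0,-0.4,0,0,0],
    [0,0,-0.6,0,0,0]
  ]
}}

```text
clock: 27.28
tcp_pos: [0.4908, -0.3384, 0.1639]
orientation: [-2.674, 1.649, -0.001]
contact_force: [0.6, 0.0, 0.1]
grip_width: 0.0462
gripper_force: 60.2
```

Run:
```python
from h import *
state();rel([(.612,.149,.165,.07)])
```

```text
t 27.27 tcp [ 0.4908 -0.3384  0.1639] psi -1.1052 tilt [ 0.0008 -0.0002 -1.    ] q [ 0.1894  0.4414  0.4067  1.8371 -0.2167  0.9057 -1.9804] F [0.5729 0.0004 0.0834] w 0.04624798540964663 60.21349707618356
[-1.525, -1.308, -0.004, -0.0, -0.001, -0.748]
```

Request:
{"method": "apply_moves", "body": {
  "rows": [
    [-0.18,-0.15,0,0,0,-0.09],
    [-0.36,-0.31,0,0,0,-0.18],
    [-0.54,-0.46,0,0,0,-0.27],
    [-0.72,-0.62,0,0,0,-0.36],
    [-0.9,-0.77,0,0,0,-0.45]
  ]
}}

```text
clock: 27.9
tcp_pos: [0.5624, -0.0491, 0.1627]
orientation: [-3.081, 0.614, -0.003]
contact_force: [0.5, -0.9, -0.4]
grip_width: 0.0458
gripper_force: 60.5
```

Run:
```python
from h import *
state();rel([(.612,.149,.165,.07)])
```

```text
t 27.9 tcp [ 0.5624 -0.0491  0.1627] psi -0.3936 tilt [ 0.0017  0.0001 -1.    ] q [-0.1638  0.3742  0.1761  1.9016 -0.0839  0.871  -1.91  ] F [ 0.4898 -0.8709 -0.3898] w 0.04584975600825127 60.479636527597904
[-0.12, -0.808, -0.009, -0.0, -0.001, -0.295]
```

Request:
{"method": "apply_moves", "body": {
  "rows": [
    [-0.03,-0.2,0,0,0,-0.08],
    [-0.06,-0.42,0,0,0,-0.16],
    [-0.09,-0.63,0,0,0,-0.24],
    [-0.12,-0.8,0,0,0,-0.295],
    [-0.12,-0.81,0,0,0,-0.295]
  ]
}}

```text
clock: 28.52
tcp_pos: [0.6127, 0.1525, 0.1622]
orientation: [-3.137, -0.113, -0.001]
contact_force: [-1.2, -1.1, -0.6]
grip_width: 0.046
gripper_force: 60.4
```

Request:
{"method": "apply_moves", "body": {
  "rows": [
    [0,0,0,0,0,0],
    [0,0,0.2,0,0,0],
    [0,0,0.38,0,0,0],
    [0,0,0.46,0,0,0]
  ]
}}

```text
clock: 29.02
tcp_pos: [0.6113, 0.1445, 0.0445]
orientation: [3.138, 0.098, -0.005]
contact_force: [0.6, 0.6, 0.2]
grip_width: 0.046
gripper_force: 60.2
```

Run:
```python
from h import *
state();rel([(.612,.149,.034,.07)])
```

```text
t 29.02 tcp [0.6113 0.1445 0.0445] psi 0.0623 tilt [-0.0034 -0.0024 -1.    ] q [-0.3482  0.6218  0.0221  1.8033 -0.0178  0.7206 -1.8254] F [0.6181 0.5893 0.2497] w 0.04595834038617343 60.17074657604098
[0.004, -0.018, 0.042, 0.001, 0.002, -0.005]
```

Request:
{"method": "apply_moves", "body": {
  "rows": [
    [0,-0.012,0.02,0,0,0],
    [0,-0.012,0.042,0,0,0],
    [0,-0.012,0.042,0,0,0]
  ]
}}

```text
clock: 29.4
tcp_pos: [0.6134, 0.1504, 0.0372]
orientation: [-3.14, -0.102, -0.003]
contact_force: [0.6, -0.5, -1.4]
grip_width: 0.0459
gripper_force: 60.2
```

Request:
{"method": "apply_moves", "body": {
  "rows": [
    [0,0,0,0,0,0],
    [0,0,0,0,0,0],
    [0,0,-0.15,0,0,0],
    [0,0,-0.35,0,0,0],
    [0,0,-0.58,0,0,0]
  ],
  "claw": 0.67
}}

```text
clock: 30.02
tcp_pos: [0.6121, 0.15, 0.1825]
orientation: [3.14, 0.102, -0.002]
contact_force: [0.5, 0.2, 0.2]
grip_width: 0.0575
gripper_force: 0.0
```

Request:
{"method": "apply_moves", "body": {
  "rows": [
    [-0.12,0.2,0,0,0,-0.06],
    [-0.24,0.4,0,0,0,-0.12],
    [-0.36,0.6,0,0,0,-0.18],
    [-0.48,0.8,0,0,0,-0.24],
    [-0.6,1,0,0,0,-0.3]
  ],
  "claw": 0.78
}}

```text
clock: 30.65
tcp_pos: [0.4784, -0.1107, 0.1818]
orientation: [3.027, 0.837, 0.002]
contact_force: [1.4, -0.9, 0.3]
grip_width: 0.0665
gripper_force: 0.0
```

Run:
```python
from h import *
state();t=r.grab_frame('top');d=r.grab_frame('side')
im=np.hstack([cv2.resize(f['pixels'][y:y+80,x:x+105],None,fx=3.8,fy=3.8,interpolation=2) for f,x,y in((t,250,150),(d,250,160))]);cv2.imwrite('pics/b9.png',im[:,:,::-1])
for n,g in dict(C=(.396,-.337,1.454),D=(.385,-.217,.556)).items(): 
    try: print(n,*joint([t],*g))
    except ValueError: print(n,'hidden')
rel([(.384,-.213,.16,.58)])
```

```text
t 30.65 tcp [ 0.4784 -0.1107  0.1818] psi 0.5392 tilt [ 0.0015 -0.0003 -1.    ] q [ 0.0822  0.2339  0.0208  2.0398 -0.0062  0.8664 -0.9251] F [ 1.3502 -0.9364  0.3083] w 0.06649857027097127 0.0
C [ 0.3939 -0.3368  1.4905] 52.4
D [ 0.3821 -0.2255  0.3146] 126.1
[-0.513, 0.151, 0.087, 0.001, 0.002, -0.033]
```

View pics/b9.png

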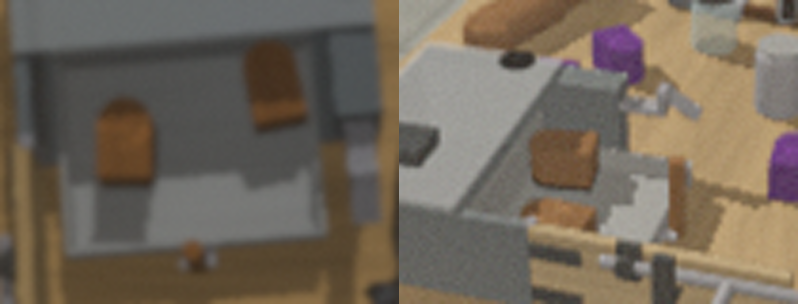

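Heel A has been shifted back again onto the rear wall (top crop rows 40–128), with B flat at the rear left. I'm triangulating A's height before acting.

Run:
```python
from h import *
t=r.grab_frame('top');d=r.grab_frame('side')
a=[q for q in r.landmark_of(t,'heel_a_mid')];b=r.landmark_of(d,'heel_a_mid')
for q in a: print('T',q['point'],q['conf'])
for q in b: print('S',q['point'],q['conf'])
for q in a:
    for p in b:
        X,e=tri(t,q['point'],d,p['point'])
        if e<.012: print(X,round(e,4),q['point'],p['point'])
im=np.hstack([cv2.resize(f['pixels'][y:y+50,x:x+50],None,fx=8,fy=8,interpolation=2) for f,x,y in((t,295,152),(d,275,180))]);cv2.imwrite('pics/b10.png',im[:,:,::-1])
```

```text
T [319.9, 170.4] 0.76
T [355.3, 237.4] 0.63
T [401.6, 160.5] 0.54
S [307.8, 176.2] 0.73
S [351.7, 203.3] 0.69
S [297.0, 197.7] 0.5
[ 0.4479 -0.0841  0.0146] 0.007 [355.3, 237.4] [351.7, 203.3]
[ 0.7046 -0.243   0.0118] 0.0028 [401.6, 160.5] [307.8, 176.2]
```

View pics/b10.png

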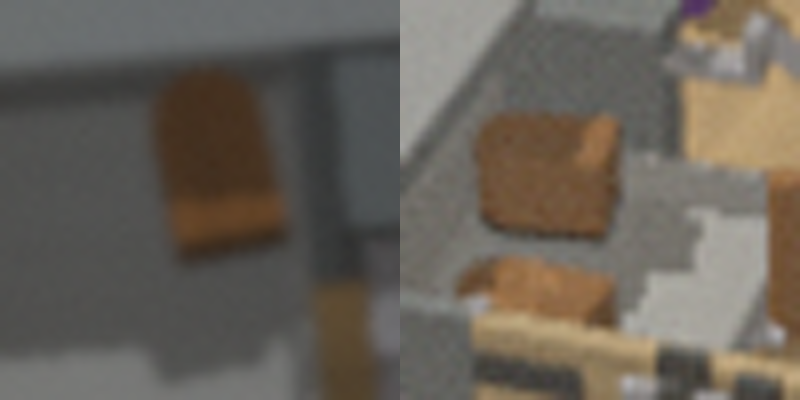

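Run:
```python
from h import *
t=r.grab_frame('top');d=r.grab_frame('side')
print(tri(t,(178/8+295,258/8+152),d,(205/8+275,238/8+180)))
print(tri(t,(172/8+295,238/8+152),d,(210/8+275,175/8+180)))
for z in(.018,.04,.064): print(z,onz(t,(178/8+295,258/8+152),z),onz(t,(230/8+295,243/8+152),z),onz(t,(200/8+295,65/8+152),z+.0),onz(d,(205/8+275,238/8+180),z))
# joint silhouette fits at several base heights
for z0 in (.018,.03,.045,.06): print(z0,joint([t,d],.64,.035,.15,z0))
```

```text
(array([0.6254, 0.0373, 0.0175]), np.float64(0.006939301347415129))
(array([0.6236, 0.0379, 0.0561]), np.float64(0.010865836008470854))
0.018 [0.6287 0.0382 0.018 ] [0.6347 0.0167 0.018 ] [0.7104 0.0283 0.018 ] [0.6214 0.0382 0.018 ]
0.04 [0.6241 0.0375 0.04  ] [0.63   0.0163 0.04  ] [0.7046 0.0277 0.04  ] [0.6081 0.0686 0.04  ]
0.064 [0.619  0.0367 0.064 ] [0.6248 0.0158 0.064 ] [0.6983 0.0271 0.064 ] [0.5935 0.1018 0.064 ]
0.018 (array([0.6631, 0.0208, 0.2027]), np.float64(358.4))
0.03 (array([0.6586, 0.0208, 0.2666]), np.float64(310.3))
0.045 (array([0.6554, 0.0201, 0.1735]), np.float64(320.8))
0.06 (array([0.651 , 0.0211, 0.2004]), np.float64(341.0))
```

The post row moved from 226 to 217: the first 32 N contact pushed the tray in by about 27 mm. A has since slid to the back of the tray, but it lies flat. I'll redraw the tray by its post.

Run:
```python
from h import *
t=r.grab_frame('top');d=r.grab_frame('side')
a=r.landmark_of(t,'tray_post');b=r.landmark_of(d,'tray_post');print(a,b,tri(t,a[0]['point'],d,b[0]['point']))
print(onz(t,(195/3.8+250,254/3.8+150),.113), onz(t,(360/7+250,455/7+150),.041))
rel([(.507,.089,.19,.07)])
```

```text
[{'point': [302.3, 215.5], 'conf': 0.61}] [{'point': [322.6, 207.2], 'conf': 0.77}, {'point': [300.6, 320.6], 'conf': 0.69}, {'point': [345.7, 296.7], 'conf': 0.52}] (array([0.5137, 0.0836, 0.0829]), np.float64(0.0038235799772554373))
[0.5069 0.0852 0.113 ] [0.5235 0.0895 0.041 ]
[0.499, -0.621, -0.036, -0.0, 0.0, 0.298]
```

Request:
{"method": "apply_moves", "body": {
  "rows": [
    [0.12,-0.15,-0.04,0,0,0.1],
    [0.25,-0.31,-0.04,0,0,0.2],
    [0.38,-0.47,-0.04,0,0,0.298],
    [0.5,-0.612,-0.04,0,0,0.298],
    [0.5,-0.612,-0.04,0,0,0.298]
  ],
  "claw": 0.5
}}

```text
clock: 31.88
tcp_pos: [0.5087, 0.0914, 0.1911]
orientation: [-3.138, -0.119, -0.001]
contact_force: [0.4, -1.0, -0.2]
grip_width: 0.0426
gripper_force: 0.0
```

Run:
```python
from h import *
state()
rel([(.509,.087,.076,.07)])
```

```text
t 31.88 tcp [0.5087 0.0914 0.1911] psi 0.0758 tilt [ 0.0003  0.0018 -1.    ] q [-0.2764  0.2645 -0.0249  1.9716  0.0063  0.9047 -1.7993] F [ 0.4455 -1.0039 -0.2432] w 0.04260126843596286 0.0
[-0.0, 0.018, 0.461, -0.001, -0.0, 0.004]
```

Request:
{"method": "apply_moves", "body": {
  "rows": [
    [0,0.018,0.2,0,0,0],
    [0,0.018,0.4,0,0,0],
    [0,0.018,0.46,0,0,0],
    [0,0.018,0.46,0,0,0]
  ]
}}

```text
clock: 32.38
tcp_pos: [0.5085, 0.0814, 0.076]
orientation: [3.139, 0.106, -0.002]
contact_force: [-0.2, -0.2, -0.2]
grip_width: 0.0426
gripper_force: 0.0
```

Request:
{"method": "apply_moves", "body": {
  "rows": [
    [0,0,0,0,0,0],
    [0,0,0,0,0,0],
    [0,0,0,0,0,0],
    [0,0,0,0,0,0]
  ],
  "claw": 0,
  "newtons": 40
}}

```text
clock: 32.88
tcp_pos: [0.5103, 0.0891, 0.0785]
orientation: [-3.132, -0.116, -0.008]
contact_force: [-0.7, 18.5, -3.4]
grip_width: 0.0173
gripper_force: 39.1
```

Request:
{"method": "apply_moves", "body": {
  "rows": [
    [-0.02,0,0,0,0,0],
    [-0.05,0,0,0,0,0],
    [-0.08,0,0,0,0,0],
    [-0.105,0,0,0,0,0],
    [-0.12,0,0,0,0,0]
  ]
}}

```text
clock: 33.5
tcp_pos: [0.4805, 0.0871, 0.0785]
orientation: [-3.132, -0.116, -0.009]
contact_force: [0.8, 19.3, -5.9]
grip_width: 0.0171
gripper_force: 39.8
```

Request:
{"method": "apply_moves", "body": {
  "rows": [
    [0,0,0,0,0,0],
    [0,0,0,0,0,0],
    [0,0,-0.2,0,0,0],
    [0,0,-0.4,0,0,0],
    [0,0,-0.46,0,0,0]
  ],
  "claw": 0.5
}}

```text
clock: 34.12
tcp_pos: [0.481, 0.0794, 0.1949]
orientation: [-3.139, -0.104, -0.01]
contact_force: [-0.1, -0.1, -0.4]
grip_width: 0.0431
gripper_force: 0.0
```

Request:
{"method": "apply_moves", "body": {
  "rows": [
    [-0.05,0.2,-0.05,0,0,0],
    [-0.1,0.4,-0.1,0,0,0],
    [-0.1,0.6,-0.1,0,0,0],
    [-0.1,0.8,-0.1,0,0,0],
    [-0.1,0.8,-0.1,0,0,0]
  ],
  "claw": 0.78
}}

```text
clock: 34.75
tcp_pos: [0.4667, -0.1262, 0.2161]
orientation: [3.139, 0.094, -0.001]
contact_force: [0.7, 0.8, -0.1]
grip_width: 0.0669
gripper_force: 0.0
```

Run:
```python
from h import *
state();t=r.grab_frame('top')
save(t,'t11.png',(250,150,110,80),7)
print(joint([t],.584,.148,.07,.018),joint([t],.635,.02,.2,.018))
```

```text
t 34.75 tcp [ 0.4667 -0.1262  0.2161] psi 0.0598 tilt [-0.0003 -0.0016 -1.    ] q [ 0.0157  0.1763  0.1332  2.0255 -0.0268  0.9416 -1.3485] F [ 0.6973  0.8196 -0.0573] w 0.06690917869712763 0.0
(array([0.5841, 0.1446, 0.1395]), np.float64(52.4)) (array([0.6321, 0.0183, 0.1632]), np.float64(58.6))
```

View pics/t11.png

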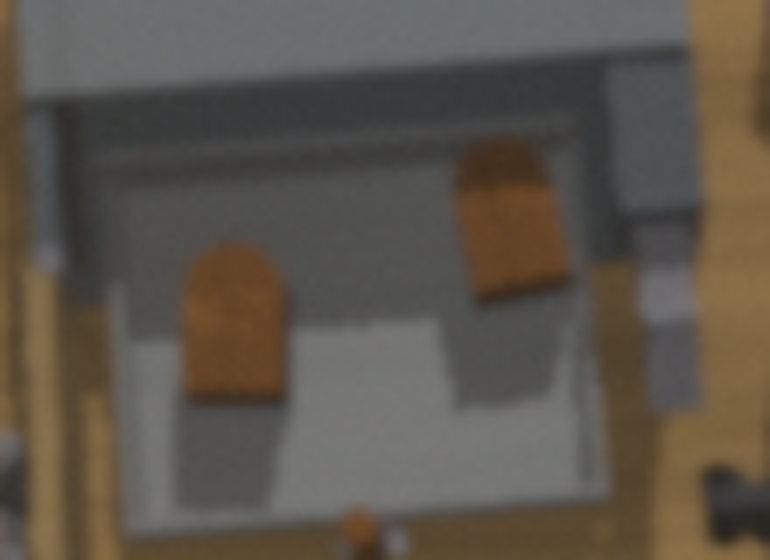

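Tray fully out again; A is flat at the rear right and B in the mid-left. I'll move B back to make room in front.

Run:
```python
from h import *
rel([(.584,.146,.19,.1)])
```

```text
[0.536, -1.047, 0.103, 0.0, 0.0, -0.024]
```

Request:
{"method": "apply_moves", "body": {
  "rows": [
    [0.11,-0.21,0.02,0,0,-0.02],
    [0.22,-0.42,0.04,0,0,-0.02],
    [0.33,-0.63,0.06,0,0,-0.02],
    [0.44,-0.84,0.08,0,0,-0.02],
    [0.536,-1,0.1,0,0,-0.02]
  ]
}}

```text
clock: 35.42
tcp_pos: [0.5838, 0.1416, 0.1907]
orientation: [-3.136, -0.162, 0.001]
contact_force: [-0.2, -0.0, 0.2]
grip_width: 0.0666
gripper_force: 0.0
```

Request:
{"method": "apply_moves", "body": {
  "rows": [
    [0,-0.047,0,0,0,0],
    [0,-0.047,0.1,0,0,0]
  ]
}}

```text
clock: 35.67
tcp_pos: [0.5833, 0.1514, 0.1672]
orientation: [-3.136, -0.161, -0.004]
contact_force: [-0.6, -0.7, -0.7]
grip_width: 0.0668
gripper_force: 0.0
```

Run:
```python
from h import *
state();rel([(.584,.146,.035,.1)])
```

```text
t 35.67 tcp [0.5833 0.1514 0.1672] psi 0.1026 tilt [ 0.0026  0.0016 -1.    ] q [-0.3491  0.4241 -0.0104  1.7983  0.0047  0.9163 -1.8296] F [-0.6276 -0.6562 -0.7118] w 0.0667850968399399 0.0
[-0.001, 0.022, 0.529, -0.001, -0.002, 0.002]
```

Request:
{"method": "apply_moves", "body": {
  "rows": [
    [0,0.022,0.2,0,0,0],
    [0,0.022,0.4,0,0,0],
    [0,0.022,0.52,0,0,0],
    [0,0.022,0.52,0,0,0]
  ]
}}

```text
clock: 36.17
tcp_pos: [0.5808, 0.1425, 0.034]
orientation: [3.136, 0.156, -0.009]
contact_force: [0.1, -0.4, -0.1]
grip_width: 0.0663
gripper_force: 0.0
```

Request:
{"method": "apply_moves", "body": {
  "rows": [
    [0,0,0,0,0,0],
    [0,0,0,0,0,0],
    [0,0,0,0,0,0],
    [0,0,0,0,0,0]
  ],
  "claw": 0.2,
  "newtons": 60
}}

```text
clock: 36.67
tcp_pos: [0.5848, 0.1437, 0.0381]
orientation: [-3.137, -0.156, -0.005]
contact_force: [-1.0, -0.3, 8.2]
grip_width: 0.0459
gripper_force: 59.8
```

Request:
{"method": "apply_moves", "body": {
  "rows": [
    [0,0,-0.03,0,0,0],
    [0.05,0,-0.08,0,0,0],
    [0.14,-0.005,-0.08,0,0,0],
    [0.14,-0.005,-0.03,0,0,0],
    [0.14,-0.005,-0.008,0,0,0]
  ]
}}

```text
clock: 37.3
tcp_pos: [0.6175, 0.1477, 0.0379]
orientation: [3.137, 0.156, -0.002]
contact_force: [-1.7, -2.4, 31.8]
grip_width: 0.0459
gripper_force: 62.4
```

Request:
{"method": "apply_moves", "body": {
  "rows": [
    [0,0,0,0,0,0],
    [0,0,0,0,0,0],
    [0,0,-0.15,0,0,0],
    [0,0,-0.35,0,0,0],
    [0,0,-0.58,0,0,0]
  ],
  "claw": 0.67
}}

```text
clock: 37.92
tcp_pos: [0.6169, 0.1478, 0.1836]
orientation: [3.137, 0.156, -0.004]
contact_force: [0.3, 1.0, 0.0]
grip_width: 0.0571
gripper_force: 0.0
```

Run:
```python
from h import *
state();rel([(.384,-.213,.18,.58)])
```

```text
t 37.92 tcp [0.6169 0.1478 0.1836] psi 0.0997 tilt [-0.0026 -0.0008 -1.    ] q [-0.331   0.4576 -0.0032  1.7022  0.0016  0.9845 -1.8058] F [0.263  1.0293 0.0352] w 0.057105765420822414 0.0
[-1.071, 1.343, 0.018, -0.0, 0.002, -0.306]
```

Request:
{"method": "apply_moves", "body": {
  "rows": [
    [-0.15,0.19,0,0,0,-0.05],
    [-0.3,0.38,0,0,0,-0.1],
    [-0.45,0.57,0,0,0,-0.15],
    [-0.6,0.76,0,0,0,-0.2],
    [-0.76,0.96,0,0,0,-0.25]
  ],
  "claw": 0.78
}}

```text
clock: 38.55
tcp_pos: [0.4522, -0.1097, 0.1831]
orientation: [3.046, 0.77, -0.0]
contact_force: [0.8, -1.4, -0.3]
grip_width: 0.0667
gripper_force: 0.0
```

Run:
```python
from h import *
state();t=r.grab_frame('top')
for n,g in dict(C=(.396,-.337,1.454),D=(.385,-.217,.556)).items(): 
    try: print(n,*joint([t],*g))
    except ValueError: print(n,'hidden')
for g in((.618,.147,.1),(.632,.018,.16)): print(*joint([t],*g,.018))
rel([(.384,-.213,.15,.58)])
```

```text
t 38.55 tcp [ 0.4522 -0.1097  0.1831] psi 0.4951 tilt [-0. -0. -1.] q [ 0.0992  0.192   0.0051  2.0912 -0.0013  0.8584 -0.9706] F [ 0.8227 -1.4098 -0.3043] w 0.0666549393683487 0.0
C [ 0.3942 -0.3368  1.5649] 49.7
D [ 0.384  -0.2241  0.3356] 123.2
[0.6194 0.1453 0.0852] 54.7
[0.6355 0.0189 0.1616] 59.8
[-0.4, 0.22, 0.132, 0.0, 0.004, -0.058]
```

Request:
{"method": "apply_moves", "body": {
  "rows": [
    [-0.2,0.11,0.06,0,0,-0.03],
    [-0.4,0.22,0.13,0,0,-0.056],
    [-0.4,0.22,0.25,0,0,-0.056],
    [-0.4,0.22,0.45,0,0,-0.056],
    [-0.4,0.22,0.6,0,0,-0.056]
  ]
}}

```text
clock: 39.22
tcp_pos: [0.3911, -0.2037, 0.0317]
orientation: [-3.01, -0.898, 0.001]
contact_force: [0.3, -0.3, 0.3]
grip_width: 0.0663
gripper_force: 0.0
```

Request:
{"method": "apply_moves", "body": {
  "rows": [
    [0,0,0.09,0,0,0],
    [0,0,0.09,0,0,0]
  ]
}}

```text
clock: 39.48
tcp_pos: [0.3903, -0.2032, 0.0094]
orientation: [-3.008, -0.898, 0.005]
contact_force: [-0.1, -1.0, 0.7]
grip_width: 0.0667
gripper_force: 0.0
```

Request:
{"method": "apply_moves", "body": {
  "rows": [
    [0,0,0,0,0,0],
    [0,0,0,0,0,0],
    [0,0,0,0,0,0],
    [0,0,0,0,0,0]
  ],
  "claw": 0.2,
  "newtons": 60
}}

```text
clock: 39.98
tcp_pos: [0.3926, -0.2043, 0.0118]
orientation: [3.009, 0.898, 0.003]
contact_force: [-1.1, 0.4, 8.1]
grip_width: 0.0451
gripper_force: 61.8
```

Request:
{"method": "apply_moves", "body": {
  "rows": [
    [0,0,-0.2,0,0,0],
    [0,0,-0.4,0,0,0],
    [0,0,-0.62,0,0,0]
  ]
}}

```text
clock: 40.35
tcp_pos: [0.3911, -0.2038, 0.1675]
orientation: [-3.01, -0.898, 0.0]
contact_force: [2.2, -0.7, -1.7]
grip_width: 0.0452
gripper_force: 62.0
```

Run:
```python
from h import *
state();rel([(.541,.145,.17,.07)])
```

```text
t 40.35 tcp [ 0.3911 -0.2038  0.1675] psi 0.5801 tilt [-0.0001  0.0001 -1.    ] q [ 0.2699  0.1737  0.0765  2.1609 -0.0184  0.8077 -0.6328] F [ 2.1886 -0.7148 -1.7436] w 0.04521376089131913 61.985412910580635
[1.266, -0.838, -0.01, -0.0, 0.0, 0.325]
```

Request:
{"method": "apply_moves", "body": {
  "rows": [
    [0.19,-0.11,0,0,0,0.05],
    [0.38,-0.23,0,0,0,0.1],
    [0.57,-0.34,0,0,0,0.15],
    [0.76,-0.46,0,0,0,0.2],
    [0.95,-0.57,0,0,0,0.25]
  ]
}}

```text
clock: 40.98
tcp_pos: [0.5126, 0.0469, 0.1662]
orientation: [3.128, 0.29, 0.001]
contact_force: [1.3, -0.9, -1.1]
grip_width: 0.0451
gripper_force: 62.4
```

Run:
```python
from h import *
state();rel([(.558,.145,.17,.07)])
```

```text
t 40.98 tcp [0.5126 0.0469 0.1662] psi 0.1849 tilt [ 0.0007 -0.     -1.    ] q [-0.1872  0.2935 -0.0303  1.9993  0.0119  0.8483 -1.61  ] F [ 1.2668 -0.8677 -1.0805] w 0.045143595851882136 62.38640785217285
[0.251, -0.352, -0.015, 0.0, -0.0, 0.073]
```

Request:
{"method": "apply_moves", "body": {
  "rows": [
    [0.12,-0.17,0,0,0,0.07],
    [0.25,-0.352,0,0,0,0.073],
    [0.25,-0.352,0.02,0,0,0.073],
    [0.25,-0.352,0.2,0,0,0.073],
    [0.25,-0.352,0.4,0,0,0.073]
  ]
}}

```text
clock: 41.6
tcp_pos: [0.5578, 0.1429, 0.0657]
orientation: [-3.139, -0.114, -0.004]
contact_force: [-0.2, 0.0, -1.4]
grip_width: 0.0453
gripper_force: 62.2
```

Run:
```python
from h import *
state();rel([(.558,.145,.036,.07)])
```

```text
t 41.6 tcp [0.5578 0.1429 0.0657] psi 0.0724 tilt [ 0.0025  0.0004 -1.    ] q [-0.332   0.5225 -0.0353  1.9259  0.0284  0.6911 -1.8829] F [-0.1506  0.0473 -1.395 ] w 0.04533048534635931 62.2050404548645
[0.001, -0.008, 0.119, -0.0, -0.002, 0.002]
```

Request:
{"method": "apply_moves", "body": {
  "rows": [
    [0,-0.006,0.06,0,0,0],
    [0,-0.006,0.115,0,0,0],
    [0,-0.006,0.118,0,0,0]
  ]
}}

```text
clock: 41.98
tcp_pos: [0.5575, 0.1448, 0.0366]
orientation: [-3.14, -0.114, -0.001]
contact_force: [-0.7, -0.7, -1.3]
grip_width: 0.0452
gripper_force: 62.0
```

Request:
{"method": "apply_moves", "body": {
  "rows": [
    [0,0,0,0,0,0],
    [0,0,0,0,0,0],
    [0,0,-0.15,0,0,0],
    [0,0,-0.35,0,0,0],
    [0,0,-0.58,0,0,0]
  ],
  "claw": 0.67
}}

```text
clock: 42.6
tcp_pos: [0.5568, 0.1448, 0.183]
orientation: [3.139, 0.114, -0.0]
contact_force: [-0.2, 0.4, -0.5]
grip_width: 0.0574
gripper_force: 0.0
```

Request:
{"method": "apply_moves", "body": {
  "rows": [
    [-0.06,0.22,0,0,0,-0.1],
    [-0.12,0.44,0,0,0,-0.2],
    [-0.18,0.66,0,0,0,-0.3],
    [-0.24,0.88,0,0,0,-0.4],
    [-0.3,1,0,0,0,-0.5]
  ],
  "claw": 0.78
}}

```text
clock: 43.22
tcp_pos: [0.5, -0.1134, 0.1821]
orientation: [2.854, 1.308, 0.001]
contact_force: [0.2, 1.0, -0.3]
grip_width: 0.0667
gripper_force: 0.0
```

Run:
```python
from h import *
state();t=r.grab_frame('top')
print('C',*joint([t],.396,-.337,1.454))
for g in((.618,.147,.1),(.632,.018,.16),(.545,.145,.07)): print(*joint([t],*g,.018))
rel([(.394,-.333,.17,1.5)])
```

```text
t 43.23 tcp [ 0.5    -0.1134  0.1821] psi 0.8596 tilt [ 0.0016 -0.0012 -1.    ] q [ 0.1721  0.271  -0.0841  1.9868  0.0305  0.8833 -0.6395] F [ 0.1998  1.0365 -0.2593] w 0.06666761321583119 0.0
C [ 0.3947 -0.3385  1.5559] 52.8
[0.6068 0.1433 0.149 ] 48.9
[0.6353 0.0188 0.1536] 60.2
[0.5566 0.1416 0.1248] 55.5
[-0.926, 0.245, 0.05, 0.001, 0.002, -0.406]
```

Request:
{"method": "apply_moves", "body": {
  "rows": [
    [-0.2,0.05,0,0,0,-0.09],
    [-0.4,0.1,0.02,0,0,-0.18],
    [-0.6,0.16,0.04,0,0,-0.27],
    [-0.8,0.21,0.05,0,0,-0.36],
    [-0.926,0.245,0.05,0,0,-0.406]
  ]
}}

```text
clock: 43.9
tcp_pos: [0.3941, -0.3275, 0.1693]
orientation: [2.302, 2.136, -0.001]
contact_force: [0.6, 0.3, -0.6]
grip_width: 0.0665
gripper_force: 0.0
```

Run:
```python
from h import *
state();rel([(.394,-.333,.01,1.5)])
```

```text
t 43.9 tcp [ 0.3941 -0.3275  0.1693] psi 1.4957 tilt [ 0.0004 -0.0011 -1.    ] q [ 0.628   0.2869 -0.0674  1.9998  0.0262  0.8547  0.4712] F [ 0.6196  0.2767 -0.5723] w 0.06645939244035598 0.0
[-0.021, 0.001, 0.637, 0.0, 0.001, -0.003]
```

Request:
{"method": "apply_moves", "body": {
  "rows": [
    [-0.02,0,0.2,0,0,0],
    [-0.02,0,0.4,0,0,0],
    [-0.02,0,0.57,0,0,0],
    [-0.02,0,0.635,0,0,0],
    [-0.02,0,0.635,0,0,0]
  ]
}}

```text
clock: 44.52
tcp_pos: [0.3953, -0.3299, 0.0099]
orientation: [-2.303, -2.136, 0.0]
contact_force: [0.6, -0.8, 0.2]
grip_width: 0.0668
gripper_force: 0.0
```

Request:
{"method": "apply_moves", "body": {
  "rows": [
    [0,0,0,0,0,0],
    [0,0,0,0,0,0],
    [0,0,0,0,0,0],
    [0,0,0,0,0,0]
  ],
  "claw": 0.2,
  "newtons": 60
}}

```text
clock: 45.02
tcp_pos: [0.3966, -0.3311, 0.0119]
orientation: [2.3, 2.134, 0.001]
contact_force: [0.5, 0.0, 7.4]
grip_width: 0.0452
gripper_force: 62.2
```

Request:
{"method": "apply_moves", "body": {
  "rows": [
    [0,0,-0.2,0,0,0],
    [0,0,-0.4,0,0,0],
    [0,0,-0.64,0,0,0]
  ]
}}

```text
clock: 45.4
tcp_pos: [0.3945, -0.3297, 0.1719]
orientation: [-2.303, -2.136, 0.0]
contact_force: [1.9, -0.7, -2.4]
grip_width: 0.0451
gripper_force: 62.1
```

Request:
{"method": "apply_moves", "body": {
  "rows": [
    [0.2,-0.04,0,0,0,0.1],
    [0.4,-0.08,0,0,0,0.2],
    [0.6,-0.12,0,0,0,0.3],
    [0.8,-0.16,0,0,0,0.4],
    [0.9,-0.18,0,0,0,0.5]
  ]
}}

```text
clock: 46.02
tcp_pos: [0.3665, -0.1001, 0.1707]
orientation: [2.946, 1.089, 0.002]
contact_force: [0.9, -0.8, -2.3]
grip_width: 0.0454
gripper_force: 62.0
```

Run:
```python
from h import *
state();t=r.grab_frame('top');d=r.grab_frame('side')
im=np.hstack([cv2.resize(f['pixels'][y:y+80,x:x+100],None,fx=4,fy=4,interpolation=2) for f,x,y in((t,250,155),(d,255,160))]);cv2.imwrite('pics/b12.png',im[:,:,::-1])
rel([(.543,.045,.17,.07)])
```

```text
t 46.02 tcp [ 0.3665 -0.1001  0.1707] psi 0.7081 tilt [ 0.0012 -0.0002 -1.    ] q [ 0.2366  0.0737 -0.1401  2.2693  0.0145  0.7982 -0.7759] F [ 0.8717 -0.7546 -2.2688] w 0.04540336583623211 61.965226298198104
[0.913, 0.022, 0.003, 0.0, -0.001, 0.409]
```

View pics/b12.png

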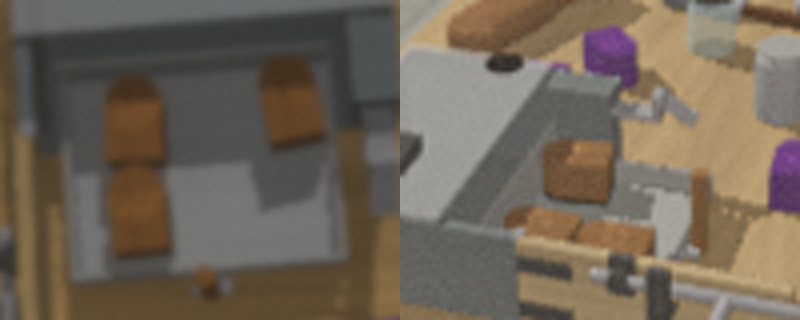

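Top: A rear right, B rear left and D front left all lie flat, and the front right is free for C, which is in the gripper.

Request:
{"method": "apply_moves", "body": {
  "rows": [
    [0.2,0.01,0,0,0,0.1],
    [0.42,0.02,0,0,0,0.2],
    [0.64,0.03,0,0,0,0.3],
    [0.86,0.04,0,0,0,0.41],
    [0.935,0.05,0,0,0,0.41]
  ]
}}

```text
clock: 46.75
tcp_pos: [0.5552, 0.0427, 0.1705]
orientation: [-3.139, -0.109, -0.004]
contact_force: [-0.0, 0.6, -1.1]
grip_width: 0.0451
gripper_force: 62.1
```

Run:
```python
from h import *
state();rel([(.552,.043,.037,.07)])
```

```text
t 46.75 tcp [0.5552 0.0427 0.1705] psi 0.0691 tilt [ 0.0024  0.001  -1.    ] q [-0.071   0.3563 -0.1454  1.8953  0.0644  0.8919 -1.7494] F [-0.0071  0.6087 -1.1056] w 0.04512230772738588 62.054038303904235
[-0.014, -0.001, 0.534, -0.001, -0.002, -0.001]
```

Request:
{"method": "apply_moves", "body": {
  "rows": [
    [-0.012,0,0.2,0,0,0],
    [-0.012,0,0.4,0,0,0],
    [-0.012,0,0.52,0,0,0],
    [-0.012,0,0.534,0,0,0]
  ]
}}

```text
clock: 47.25
tcp_pos: [0.5484, 0.0391, 0.0349]
orientation: [3.139, 0.106, -0.005]
contact_force: [-0.8, 0.9, -2.3]
grip_width: 0.0456
gripper_force: 62.3
```

Request:
{"method": "apply_moves", "body": {
  "rows": [
    [0,0,0,0,0,0],
    [0,0,0,0,0,0],
    [0,0,-0.15,0,0,0],
    [0,0,-0.35,0,0,0],
    [0,0,-0.6,0,0,0]
  ],
  "claw": 0.67
}}

```text
clock: 47.88
tcp_pos: [0.5492, 0.0403, 0.1889]
orientation: [3.14, 0.105, 0.001]
contact_force: [1.5, -0.4, 0.6]
grip_width: 0.0572
gripper_force: 0.0
```

Request:
{"method": "apply_moves", "body": {
  "rows": [
    [-0.13,-0.1,0,0,0,0],
    [-0.27,-0.196,0,0,0,0],
    [-0.27,-0.196,0,0,0,0]
  ],
  "claw": 0.5
}}

```text
clock: 48.25
tcp_pos: [0.4771, 0.0865, 0.188]
orientation: [-3.139, -0.111, -0.003]
contact_force: [0.3, 0.0, 0.7]
grip_width: 0.0426
gripper_force: 0.0
```

Run:
```python
from h import *
state();t=r.grab_frame('top');d=r.grab_frame('side')
for n in('tray_post',):
    a=r.landmark_of(t,n);b=r.landmark_of(d,n);print(n,a[:2],b[:2])
rel([(.481,.087,.076,.07)])
```

```text
t 48.25 tcp [0.4771 0.0865 0.188 ] psi 0.0706 tilt [ 0.0017  0.0006 -1.    ] q [-0.1403  0.2251 -0.1918  2.0351  0.055   0.8843 -1.8623] F [0.2933 0.0219 0.6976] w 0.04258427643931322 0.0
tray_post [] [{'point': [329.9, 207.8], 'conf': 0.83}]
[0.004, -0.011, 0.445, 0.0, -0.001, -0.003]
```

Request:
{"method": "apply_moves", "body": {
  "rows": [
    [0.01,-0.009,0.2,0,0,0],
    [0.014,-0.009,0.4,0,0,0],
    [0.014,-0.009,0.445,0,0,0],
    [0.014,-0.009,0.445,0,0,0]
  ]
}}

```text
clock: 48.95
tcp_pos: [0.4827, 0.087, 0.0753]
orientation: [3.14, 0.103, -0.001]
contact_force: [0.2, -0.2, -0.2]
grip_width: 0.0423
gripper_force: 0.0
```

Request:
{"method": "apply_moves", "body": {
  "rows": [
    [0,0,0,0,0,0],
    [0,0,0,0,0,0],
    [0,0,0,0,0,0],
    [0,0,0,0,0,0]
  ],
  "claw": 0,
  "newtons": 40
}}

```text
clock: 49.45
tcp_pos: [0.4837, 0.0874, 0.0769]
orientation: [-3.139, -0.104, -0.006]
contact_force: [0.3, -1.1, 7.1]
grip_width: 0.0171
gripper_force: 39.1
```

Request:
{"method": "apply_moves", "body": {
  "rows": [
    [0.03,0,0,0,0,0],
    [0.09,0,0,0,0,0],
    [0.17,0,0,0,0,0],
    [0.26,0,0,0,0,0],
    [0.35,0,0,0,0,0]
  ]
}}

```text
clock: 50.08
tcp_pos: [0.5709, 0.0933, 0.077]
orientation: [-3.14, -0.104, -0.003]
contact_force: [-2.3, -0.0, 7.1]
grip_width: 0.0168
gripper_force: 39.2
```

Request:
{"method": "apply_moves", "body": {
  "rows": [
    [0.09,0,0,0,0,0],
    [0.17,0,0,0,0,0],
    [0.24,0,0,0,0,0],
    [0.29,0,0,0,0,0],
    [0.3,0,0,0,0,0]
  ]
}}

```text
clock: 50.7
tcp_pos: [0.6447, 0.0984, 0.077]
orientation: [-3.14, -0.104, -0.0]
contact_force: [-9.9, -1.1, 13.3]
grip_width: 0.0169
gripper_force: 40.4
```

Run:
```python
from h import *
state()
```

```text
t 50.7 tcp [0.6447 0.0984 0.077 ] psi 0.0663 tilt [ 0.      0.0002 -1.    ] q [-0.1416  0.6117 -0.1466  1.7229  0.1152  0.8153 -1.8456] F [-9.9486 -1.145  13.3241] w 0.01693358883064596 40.418556332588196
```

Request:
{"method": "apply_moves", "body": {
  "rows": [
    [0.008,0,0,0,0,0],
    [0.015,0,0,0,0,0],
    [0.015,0,0,0,0,0]
  ]
}}

```text
clock: 51.08
tcp_pos: [0.6446, 0.0984, 0.077]
orientation: [3.139, 0.105, -0.01]
contact_force: [-16.1, -1.7, 20.0]
grip_width: 0.017
gripper_force: 41.1
```

Request:
{"method": "apply_moves", "body": {
  "rows": [
    [0,0,0,0,0,0],
    [0,0,0,0,0,0],
    [0,0,-0.2,0,0,0],
    [0,0,-0.4,0,0,0],
    [0,0,-0.55,0,0,0]
  ],
  "claw": 0.5
}}

```text
clock: 51.7
tcp_pos: [0.6489, 0.0984, 0.2151]
orientation: [-3.139, -0.104, -0.004]
contact_force: [0.0, -0.3, 0.1]
grip_width: 0.0426
gripper_force: 0.0
```

Run:
```python
from h import *
state();d=r.grab_frame('side');t=r.grab_frame('top')
print(r.landmark_of(d,'tray_post')[:1],r.landmark_of(d,'lever_grip')[:2],r.landmark_of(t,'lever_grip')[:2])
print('expect lever',proj(d,[.4047,.2647,.095]),proj(t,[.4047,.2647,.095]))
im=np.hstack([cv2.resize(f['pixels'][y:y+100,x:x+100],None,fx=4,fy=4,interpolation=2) for f,x,y in((t,240,150),(d,255,155))]);cv2.imwrite('pics/b13.png',im[:,:,::-1])
```

```text
t 51.7 tcp [0.6489 0.0984 0.2151] psi 0.0663 tilt [ 0.0023  0.0005 -1.    ] q [-0.1312  0.4655 -0.1584  1.6126  0.081   1.0676 -1.8164] F [ 0.0487 -0.2792  0.0815] w 0.042592214053829645 0.0
[{'point': [289.5, 198.5], 'conf': 0.57}] [{'point': [333.6, 240.7], 'conf': 0.63}, {'point': [344.3, 295.7], 'conf': 0.39}] [{'point': [242.5, 249.0], 'conf': 0.53}]
expect lever [334.5108 238.8067] [243.8286 251.2924]
```

View pics/b13.png

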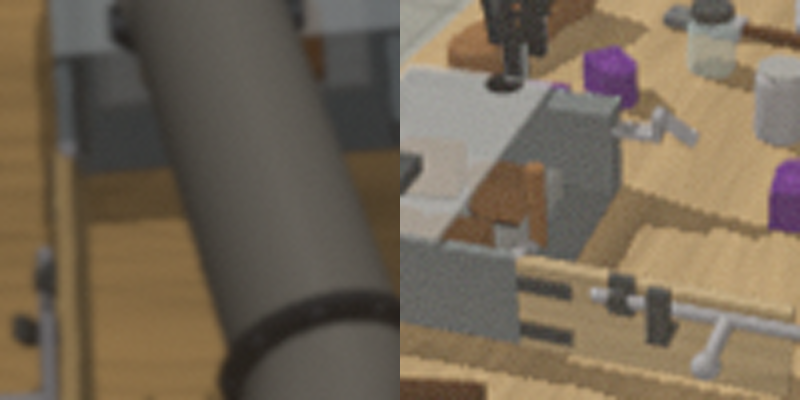

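The tray is home: the force rose with no motion. The lever is where I left it, so I'm going to it now.

Request:
{"method": "apply_moves", "body": {
  "rows": [
    [-0.18,-0.14,0,0,0,-0.11],
    [-0.36,-0.28,0,0,0,-0.22],
    [-0.55,-0.43,0,0,0,-0.33],
    [-0.74,-0.58,0,0,0,-0.44],
    [-0.93,-0.727,0,0,0,-0.55]
  ]
}}

```text
clock: 52.58
tcp_pos: [0.4016, 0.2646, 0.2113]
orientation: [2.804, 1.417, -0.004]
contact_force: [0.4, 1.5, -0.6]
grip_width: 0.0428
gripper_force: 0.0
```

Request:
{"method": "apply_moves", "body": {
  "rows": [
    [0,0,0,0,0,-0.11],
    [0,0,0,0,0,-0.22],
    [0,0,0,0,0,-0.33],
    [0,0,0,0,0,-0.45],
    [0,0,0,0,0,-0.45]
  ]
}}

```text
clock: 53.2
tcp_pos: [0.4034, 0.2637, 0.2114]
orientation: [-2.148, -2.291, 0.004]
contact_force: [0.2, -0.1, -0.5]
grip_width: 0.0427
gripper_force: 0.0
```

Run:
```python
from h import *
state();rel([(.4065,.2635,.074,1.638)])
```

```text
t 53.2 tcp [0.4034 0.2637 0.2114] psi 1.6356 tilt [-0.0023 -0.001  -1.    ] q [-0.2129  0.2309 -0.563   1.9939  0.1487  0.9591 -0.7851] F [ 0.1555 -0.0516 -0.4567] w 0.042709608846600765 0.0
[-0.001, 0.014, 0.55, -0.002, 0.001, -0.002]
```

Request:
{"method": "apply_moves", "body": {
  "rows": [
    [0,0.012,0.2,0,0,0],
    [0,0.012,0.4,0,0,0],
    [0,0.012,0.52,0,0,0],
    [0,0.012,0.55,0,0,0],
    [0,0.012,0.55,0,0,0]
  ]
}}

```text
clock: 53.82
tcp_pos: [0.4084, 0.2696, 0.0779]
orientation: [-2.146, -2.293, -0.013]
contact_force: [-8.2, 2.8, 27.1]
grip_width: 0.0427
gripper_force: 11.1
```

Request:
{"method": "apply_moves", "body": {
  "rows": [
    [0,0,0,0,0,0],
    [0,0,0,0,0,0],
    [0,0,0,0,0,0],
    [0,0,0,0,0,0]
  ],
  "claw": 0,
  "newtons": 40
}}

```text
clock: 54.32
tcp_pos: [0.4082, 0.2647, 0.0759]
orientation: [2.152, 2.288, 0.003]
contact_force: [-0.0, -1.6, 12.4]
grip_width: 0.0126
gripper_force: 38.7
```

Request:
{"method": "apply_moves", "body": {
  "rows": [
    [0,0.001,-0.03,0,0,0],
    [0,0.005,-0.08,0,0,0],
    [0,0.012,-0.112,0,0,0],
    [0,0.012,-0.112,0,0,0]
  ]
}}

```text
clock: 54.82
tcp_pos: [0.411, 0.2627, 0.1026]
orientation: [2.152, 2.287, -0.002]
contact_force: [6.5, -2.2, -5.3]
grip_width: 0.0129
gripper_force: 39.1
```

Run:
```python
from h import *
state();s=r.get_obs();p=np.array(s['tcp_pos']);H=np.array([.602,.220]);a=R.from_rotvec(s['orientation']).as_matrix();psi=np.arctan2(a[1,0],a[0,0])
pts=[]
for g in np.arange(1,6)*.104:
    c,sn=np.cos(g),np.sin(g);q=H+np.array([[c,-sn],[sn,c]])@(p[:2]-H);pts.append((q[0],q[1],p[2],psi+g))
rel(pts)
```

```text
t 54.83 tcp [0.411  0.2627 0.1026] psi 1.6318 tilt [-0.     -0.0019 -1.    ] q [-0.2714  0.3959 -0.5107  2.0802  0.2874  0.7338 -0.9038] F [ 6.4645 -2.1526 -5.3157] w 0.01289672183508418 39.06754016876221
[-0.079, -0.018, 0.0, -0.0, 0.001, -0.066]
[-0.16, -0.029, 0.0, -0.0, 0.001, -0.132]
[-0.241, -0.03, 0.0, -0.0, 0.001, -0.199]
[-0.323, -0.023, 0.001, -0.0, 0.001, -0.265]
[-0.402, -0.008, 0.001, -0.0, 0.001, -0.331]
```

Request:
{"method": "apply_moves", "body": {
  "rows": [
    [-0.079,-0.018,0,0,0,-0.066],
    [-0.16,-0.029,0,0,0,-0.132],
    [-0.241,-0.03,0,0,0,-0.199],
    [-0.323,-0.023,0,0,0,-0.265],
    [-0.402,-0.008,0,0,0,-0.331]
  ]
}}

```text
clock: 55.45
tcp_pos: [0.4153, 0.1627, 0.1026]
orientation: [1.487, 2.768, -0.0]
contact_force: [7.9, 0.4, -5.5]
grip_width: 0.0125
gripper_force: 40.8
```

Request:
{"method": "apply_moves", "body": {
  "rows": [
    [-0.079,-0.018,0,0,0,-0.066],
    [-0.16,-0.029,0,0,0,-0.132],
    [-0.241,-0.03,0,0,0,-0.199],
    [-0.323,-0.023,0,0,0,-0.265],
    [-0.402,-0.008,0,0,0,-0.331]
  ]
}}

```text
clock: 56.08
tcp_pos: [0.4681, 0.0776, 0.1022]
orientation: [-0.725, -3.054, 0.002]
contact_force: [2.5, -1.4, -4.6]
grip_width: 0.0124
gripper_force: 42.2
```

Run:
```python
from h import *
state();rel([(.5554,.0257,.105,3.2)])
```

```text
t 56.08 tcp [0.4681 0.0776 0.1022] psi 2.6754 tilt [-0.0025 -0.001  -1.    ] q [ 0.2878  0.4185 -0.6988  2.0993  0.391   0.7559  0.4455] F [ 2.5034 -1.398  -4.5941] w 0.012424755463185794 42.20740556716919
[-0.405, -0.028, -0.012, -0.001, -0.001, -0.334]
```

Request:
{"method": "apply_moves", "body": {
  "rows": [
    [-0.079,-0.02,-0.005,0,0,-0.066],
    [-0.16,-0.033,-0.01,0,0,-0.132],
    [-0.241,-0.036,-0.01,0,0,-0.199],
    [-0.323,-0.032,-0.01,0,0,-0.265],
    [-0.402,-0.02,-0.01,0,0,-0.331]
  ]
}}

```text
clock: 56.7
tcp_pos: [0.5566, 0.0297, 0.1049]
orientation: [0.086, -3.139, -0.002]
contact_force: [2.1, 2.9, -3.1]
grip_width: 0.0125
gripper_force: 42.7
```

Run:
```python
from h import *
state();t=r.grab_frame('top');d=r.grab_frame('side');print(r.landmark_of(d,'lever_grip')[:2])
```

```text
t 56.7 tcp [0.5566 0.0297 0.1049] psi -3.0868 tilt [-0.001   0.0013 -1.    ] q [ 0.428   0.5608 -0.7717  1.908   0.5016  0.8765  1.0267] F [ 2.0926  2.9461 -3.0533] w 0.012484813982574445 42.70154356956482
[{'point': [321.6, 187.7], 'conf': 0.54}]
```

Request:
{"method": "apply_moves", "body": {
  "rows": [
    [-0.008,-0.002,0,0,0,0],
    [-0.016,-0.002,0,0,0,0],
    [-0.016,-0.002,0,0,0,0]
  ]
}}

```text
clock: 57.22
tcp_pos: [0.5597, 0.0292, 0.1054]
orientation: [0.086, -3.139, 0.002]
contact_force: [1.4, -1.1, -2.4]
grip_width: 0.0126
gripper_force: 39.8
```

Request:
{"method": "apply_moves", "body": {
  "rows": [
    [-0.01,0,0,0,0,0],
    [-0.02,0,0,0,0,0],
    [-0.02,0,0,0,0,0]
  ]
}}

```text
clock: 57.6
tcp_pos: [0.5646, 0.0282, 0.1053]
orientation: [0.087, -3.138, 0.004]
contact_force: [-1.3, -5.9, -0.7]
grip_width: 0.0123
gripper_force: 38.7
```

Run:
```python
from h import *
state();t=r.grab_frame('top');d=r.grab_frame('side')
im=np.hstack([cv2.resize(f['pixels'][y:y+h,x:x+w],(390,390),interpolation=2) for f,x,y,w,h in((t,250,160,100,100),(d,270,160,70,70))]);cv2.imwrite('pics/b14.png',im[:,:,::-1])
```

```text
t 57.6 tcp [0.5646 0.0282 0.1053] psi -3.0865 tilt [-0.002  -0.0028 -1.    ] q [ 0.4216  0.5707 -0.7659  1.8884  0.5063  0.8889  1.0299] F [-1.3058 -5.8637 -0.6959] w 0.012345546210495426 38.733662366867065
```

```bash
cat > cmp.py <<'E'
from h import *
d=r.grab_frame('side');t=r.grab_frame('top')
def m(ref,cur,x,y,w,h,n):
    T=ref[y:y+h,x:x+w];S=cur[y-8:y+h+8,x-8:x+w+8]
    q=cv2.matchTemplate(S,T,cv2.TM_CCOEFF_NORMED);_,v,_,(a,b)=cv2.minMaxLoc(q);print(n,'shift',a-8,b-8,'score',round(v,3))
S0=cv2.imread('pics/s0.png');T0=cv2.imread('pics/t0.png');cs=d['pixels'][:,:,::-1].copy();ct=t['pixels'][:,:,::-1].copy()
m(S0,cs,288,208,16,28,'gate hinges side'); m(S0,cs,300,190,14,22,'keeper side'); m(S0,cs,296,200,9,12,'bar left end side');m(S0,cs,316,178,14,14,'catch/bar end side');m(S0,cs,318,188,14,14,'ball side')
m(T0,ct,258,184,40,8,'gate left top');m(T0,ct,298,182,18,16,'keeper top');m(T0,ct,316,190,14,24,'lever top');m(T0,ct,338,184,12,26,'catch top')
E
python3 cmp.py
```

```text
gate hinges side shift 0 0 score 0.909
keeper side shift 1 0 score 0.727
bar left end side shift 1 0 score 0.836
catch/bar end side shift 8 -8 score 0.325
ball side shift -2 3 score 0.465
gate left top shift 0 1 score 0.91
keeper top shift -3 1 score 0.452
lever top shift -8 -1 score 0.234
catch top shift -3 0 score 0.48
```

The gate is still about 1 px short of home; pushing on.

Request:
{"method": "apply_moves", "body": {
  "rows": [
    [-0.012,0,0,0,0,0],
    [-0.024,0,0,0,0,0],
    [-0.024,0,0,0,0,0]
  ]
}}

```text
clock: 58.18
tcp_pos: [0.5701, 0.0271, 0.105]
orientation: [0.086, -3.137, 0.007]
contact_force: [-2.7, -8.1, 0.2]
grip_width: 0.0127
gripper_force: 39.3
```

```bash
python3 cmp.py; python3 -c "
from h import *
state()"
```

```text
gate hinges side shift 0 0 score 0.958
keeper side shift 0 0 score 0.744
bar left end side shift 0 0 score 0.887
catch/bar end side shift 8 -8 score 0.328
ball side shift -3 2 score 0.503
gate left top shift 0 0 score 0.996
keeper top shift -3 0 score 0.435
lever top shift -8 -3 score 0.223
catch top shift 0 0 score 0.485
t 58.27 tcp [0.5701 0.0271 0.1051] psi -3.087 tilt [-0.003  -0.0047 -1.    ] q [ 0.4177  0.5785 -0.7621  1.8749  0.5093  0.8969  1.0319] F [-2.2571 -7.8532  0.3327] w 0.012521134880297423 39.26151216030121
```

Request:
{"method": "apply_moves", "body": {
  "rows": [
    [-0.012,0,0,0,0,0],
    [-0.02,0,0,0,0,0],
    [-0.02,0,0,0,0,0]
  ]
}}

```text
clock: 58.65
tcp_pos: [0.5703, 0.0266, 0.1033]
orientation: [0.086, -3.127, 0.011]
contact_force: [-13.3, -10.3, 1.9]
grip_width: 0.0127
gripper_force: 39.5
```

Request:
{"method": "apply_moves", "body": {
  "rows": [
    [-0.008,0,0,0,0,0],
    [-0.012,0,0,0,0,0]
  ]
}}

```text
clock: 58.9
tcp_pos: [0.5706, 0.0264, 0.1024]
orientation: [0.085, -3.122, 0.013]
contact_force: [-21.2, -10.3, 1.9]
grip_width: 0.0124
gripper_force: 39.5
```

The gate is on its stop. Lowering the latch.

Request:
{"method": "apply_moves", "body": {
  "rows": [
    [0,-0.003,0.04,0,0,0],
    [0,-0.008,0.08,0,0,0],
    [0,-0.012,0.1,0,0,0],
    [0,-0.012,0.1,0,0,0]
  ]
}}

```text
clock: 59.4
tcp_pos: [0.5708, 0.0232, 0.0769]
orientation: [0.085, -3.122, 0.012]
contact_force: [-17.7, -10.4, -0.3]
grip_width: 0.0128
gripper_force: 40.8
```

```bash
python3 cmp.py
```

```text
gate hinges side shift 0 0 score 0.987
keeper side shift 0 0 score 0.665
bar left end side shift 0 0 score 0.992
catch/bar end side shift 8 -8 score 0.327
ball side shift 0 0 score 0.694
gate left top shift 0 0 score 0.998
keeper top shift -8 1 score 0.436
lever top shift -8 -6 score 0.341
catch top shift 4 2 score 0.479
```

Request:
{"method": "apply_moves", "body": {
  "rows": [
    [0,0,0,0,0,0],
    [0,0,0,0,0,0],
    [0,0,-0.15,0,0,0],
    [0,0,-0.35,0,0,0],
    [0,0,-0.6,0,0,0]
  ],
  "claw": 0.5
}}

```text
clock: 60.12
tcp_pos: [0.5789, 0.0285, 0.2318]
orientation: [0.089, -3.139, -0.002]
contact_force: [0.3, -0.1, 0.0]
grip_width: 0.0426
gripper_force: 0.0
```

Request:
{"method": "apply_moves", "body": {
  "rows": [
    [0.1,0.2,-0.05,0,0,0],
    [0.2,0.4,-0.05,0,0,0],
    [0.3,0.6,-0.05,0,0,0],
    [0.4,0.8,-0.05,0,0,0],
    [0.5,1,-0.05,0,0,0]
  ],
  "claw": 0
}}

```text
clock: 60.75
tcp_pos: [0.4395, 0.2727, 0.2438]
orientation: [-0.089, 3.139, 0.002]
contact_force: [0.5, 0.4, 0.1]
grip_width: -0.0
gripper_force: 0.0
```

```bash
python3 cmp.py
python3 - <<'E'
from h import *
state();t=r.grab_frame('top');d=r.grab_frame('side')
# dome: bright disc; top view network + circle search
g=cv2.cvtColor(t['pixels'],cv2.COLOR_RGB2GRAY)[220:260,185:235]
g=cv2.resize(g,None,fx=6,fy=6,interpolation=2)
print([(c[0]/6+185,c[1]/6+220,c[2]/6) for c in (cv2.HoughCircles(g,cv2.HOUGH_GRADIENT,1,30,param1=60,param2=12,minRadius=24,maxRadius=48)[0])][:4])
for n in('key_top',):
    print(r.landmark_of(t,n)[:2],r.landmark_of(d,n)[:2],[q['rect'] for q in r.outline_of(t,n)][:1])
gs=cv2.cvtColor(d['pixels'],cv2.COLOR_RGB2GRAY)
print('side proj of guess',proj(d,[.445,.391,.061]))
E
```

```text
gate hinges side shift 0 0 score 0.986
keeper side shift 0 0 score 0.993
bar left end side shift 0 0 score 0.993
catch/bar end side shift -7 3 score 0.534
ball side shift -4 0 score 0.46
gate left top shift 0 0 score 0.998
keeper top shift 0 0 score 0.997
lever top shift 0 0 score 0.997
catch top shift 0 0 score 0.996
t 60.85 tcp [0.4361 0.2777 0.2446] psi -3.0741 tilt [ 0.0006  0.0045 -1.    ] q [ 0.1144  0.3448 -0.9697  1.8679  0.3167  1.0906  0.6624] F [ 0.6118 -0.279   0.7861] w 7.095197856224674e-05 0.0Traceback (most recent call last):
  File "<stdin>", line 6, in <module>
TypeError: 'NoneType' object is not subscriptable
```

Run:
```python
from h import *
t=r.grab_frame('top');d=r.grab_frame('side')
print(tri(t,(206.1,240),d,(309.1,272.2)),onz(t,(206.1,240),.057))
T0=cv2.imread('pics/t0.png');S0=cv2.imread('pics/s0.png')
g=cv2.cvtColor(T0,cv2.COLOR_BGR2GRAY)[222:262,186:230]
b=cv2.GaussianBlur(g,(3,3),0);print(g[::2,::2])
for th in (90,100,110):
    n,l,st,ce=cv2.connectedComponentsWithStats((b>th).astype(np.uint8));print(th,[(ce[i]+[186,222],st[i]) for i in range(1,n) if 40<st[i,4]<250])
print(r.landmark_of(t,'key_top')[:2],r.landmark_of(d,'key_top')[:2])
```

```text
(array([0.4449, 0.3938, 0.0488]), np.float64(0.0028923162496446663)) [0.4454 0.3922 0.057 ]
[[100 101  99  86  49  57  73  75  61  44  63  72  68  48  44  60  61  52
   40  56  61  69]
 [104 105 103  82  44  47  54  58  52  41  62  69  68  49  52  70  75  66
   43  58  60  68]
 [109 108 104  75  39  37  36  38  38  36  41  44  46  38  45  56  60  54
   41  59  56  81]
 [108 107 103  73  39  37  34  36  35  35  35  35  37  37  35  36  38  38
   42  63  56  82]
 [112 111 102  66  40  35  37  35  36  36  37  38  34  33  36  36  35  37
   43  65  59  87]
 [110 110  97  58  38  35  36  38  45  61  67  62  43  35  36  36  36  36
   49  63  59  94]
 [106 105  92  52  37  35  37  51  80  91  96 100  86  52  35  37  36  37
   51  63  61  99]
 [107 104  84  46  38  37  48  85  87  79  82  86  97  84  43  36  35  37
   59  61  66 103]
 [108 104  77  43  37  37  64  86  77  76  76  76  80  94  57  36  38  38
   59  59  75 108]
 [107 104  74  37  35  39  68  79  73  76  75  75  73  97  60  37  39  41
   60  58  81 108]
 [106  99  65  38  35  38  63  84  69  73  73  67  72  91  55  37  37  43
   6
[... 519 characters left out ...]
61  59  58  57  58  58  56  54  64
   57  82 108 111]
 [101  97  78  72  70  70  71  70  70  71  72  72  69  70  68  65  65  62
   63  91 107 107]
 [101 100  80  73  73  74  74  72  72  72  72  74  72  72  72  72  71  70
   76  97 104 105]
 [102  99  78  72  71  70  71  71  71  71  72  72  72  71  72  71  71  71
   77  98 103 105]]
90 [(array([187.6275, 238.3268]), array([  0,   0,   6,  40, 153], dtype=int32)), (array([227.3852, 248.5902]), array([ 38,   5,   6,  35, 122], dtype=int32))]
100 [(array([187.1495, 236.785 ]), array([  0,   0,   5,  40, 107], dtype=int32)), (array([227.7159, 250.4091]), array([39, 11,  5, 29, 88], dtype=int32))]
110 []
[] [{'point': [310.3, 269.2], 'conf': 0.6}]
```

Request:
{"method": "apply_moves", "body": {
  "rows": [
    [-0.03,0.2,0,0,0,0],
    [-0.06,0.4,0.1,0,0,0],
    [-0.067,0.453,0.3,0,0,0],
    [-0.067,0.453,0.5,0,0,0],
    [-0.067,0.453,0.6,0,0,0]
  ]
}}

```text
clock: 61.78
tcp_pos: [0.4511, 0.3822, 0.0899]
orientation: [0.084, -3.137, 0.005]
contact_force: [0.5, 0.8, 1.0]
grip_width: 0.0001
gripper_force: 0.0
```

Request:
{"method": "apply_moves", "body": {
  "rows": [
    [0,0,0.04,0,0,0],
    [0,0,0.04,0,0,0],
    [0,0,0.04,0,0,0]
  ]
}}

```text
clock: 62.15
tcp_pos: [0.452, 0.3849, 0.0845]
orientation: [-0.086, 3.139, 0.002]
contact_force: [-0.1, -0.1, -0.4]
grip_width: 0.0002
gripper_force: 0.0
```

Run:
```python
from h import *
state();rel([(.445,.392,.063,3.21)])
```

```text
t 62.15 tcp [0.452  0.3849 0.0845] psi -3.0868 tilt [ 0.0016  0.0014 -1.    ] q [-0.22    0.6578 -0.8055  1.8337  0.5946  0.907   0.3228] F [-0.1153 -0.0927 -0.3525] w 0.00023206897988103231 0.0
[0.027, 0.03, 0.086, 0.001, 0.001, -0.009]
```

Request:
{"method": "apply_moves", "body": {
  "rows": [
    [0.027,0.03,0.03,0,0,0],
    [0.027,0.03,0.07,0,0,0],
    [0.027,0.03,0.07,0,0,0],
    [0.027,0.03,0.07,0,0,0]
  ]
}}

```text
clock: 62.65
tcp_pos: [0.4441, 0.3914, 0.0656]
orientation: [0.087, -3.14, 0.0]
contact_force: [-0.5, -0.4, 0.4]
grip_width: -0.0003
gripper_force: 0.0
```

Request:
{"method": "apply_moves", "body": {
  "rows": [
    [0,0,0.008,0,0,0],
    [0,0,0.008,0,0,0]
  ]
}}

```text
clock: 62.9
tcp_pos: [0.4441, 0.3914, 0.0636]
orientation: [-0.087, 3.14, -0.0]
contact_force: [0.1, -0.3, -0.3]
grip_width: 0.0003
gripper_force: 0.0
```

Request:
{"method": "apply_moves", "body": {
  "rows": [
    [0,0,0.008,0,0,0],
    [0,0,0.008,0,0,0]
  ]
}}

```text
clock: 63.15
tcp_pos: [0.444, 0.3914, 0.0615]
orientation: [0.087, -3.14, 0.0]
contact_force: [-1.0, -0.7, 1.0]
grip_width: -0.0001
gripper_force: 0.0
```

Now 1 mm steps, watching the force.

Request:
{"method": "apply_moves", "body": {
  "rows": [
    [0,0,0.004,0,0,0],
    [0,0,0.004,0,0,0]
  ]
}}

```text
clock: 63.4
tcp_pos: [0.444, 0.3916, 0.0607]
orientation: [-0.087, 3.14, 0.0]
contact_force: [0.3, -0.8, 2.1]
grip_width: -0.0004
gripper_force: 0.4
```

Request:
{"method": "apply_moves", "body": {
  "rows": [
    [0,0,0.004,0,0,0],
    [0,0,0.004,0,0,0]
  ]
}}

```text
clock: 63.65
tcp_pos: [0.4441, 0.3916, 0.0598]
orientation: [-0.087, 3.14, 0.0]
contact_force: [-0.5, 0.3, 3.3]
grip_width: 0.0
gripper_force: 1.3
```

Request:
{"method": "apply_moves", "body": {
  "rows": [
    [0,0,0.004,0,0,0],
    [0,0,0.004,0,0,0]
  ]
}}

```text
clock: 63.9
tcp_pos: [0.4441, 0.3916, 0.0589]
orientation: [-0.087, 3.14, 0.0]
contact_force: [0.1, -1.0, 4.2]
grip_width: 0.0003
gripper_force: 2.4
```

Request:
{"method": "apply_moves", "body": {
  "rows": [
    [0,0,0.003,0,0,0],
    [0,0,0.003,0,0,0]
  ]
}}

```text
clock: 64.15
tcp_pos: [0.4441, 0.3916, 0.0582]
orientation: [-0.087, 3.14, 0.0]
contact_force: [-1.3, -1.5, 6.0]
grip_width: -0.0001
gripper_force: 2.9
```

Request:
{"method": "apply_moves", "body": {
  "rows": [
    [0,0,0.003,0,0,0],
    [0,0,0.003,0,0,0]
  ]
}}

```text
clock: 64.4
tcp_pos: [0.4441, 0.3916, 0.0574]
orientation: [-0.087, 3.14, 0.0]
contact_force: [-1.3, -1.5, 5.4]
grip_width: -0.0
gripper_force: 2.8
```

Request:
{"method": "apply_moves", "body": {
  "rows": [
    [0,0,0.003,0,0,0],
    [0,0,0.003,0,0,0]
  ]
}}

```text
clock: 64.65
tcp_pos: [0.444, 0.3916, 0.0565]
orientation: [-0.087, 3.14, 0.0]
contact_force: [-0.3, -1.0, 3.2]
grip_width: -0.0001
gripper_force: 2.0
```

Request:
{"method": "apply_moves", "body": {
  "rows": [
    [0,0,0.003,0,0,0],
    [0,0,0.003,0,0,0]
  ]
}}

```text
clock: 64.9
tcp_pos: [0.4441, 0.3916, 0.0556]
orientation: [-0.087, 3.14, 0.0]
contact_force: [-0.1, -0.2, 2.2]
grip_width: 0.0001
gripper_force: 1.6
```

Request:
{"method": "apply_moves", "body": {
  "rows": [
    [0,0,0.0015,0,0,0],
    [0,0,0.0015,0,0,0]
  ]
}}

```text
clock: 65.15
tcp_pos: [0.4441, 0.3916, 0.0553]
orientation: [-0.087, 3.14, 0.0]
contact_force: [-0.7, 0.8, 2.8]
grip_width: -0.0
gripper_force: 1.7
```

Request:
{"method": "apply_moves", "body": {
  "rows": [
    [0,0,-0.04,0,0,0],
    [0,0,-0.2,0,0,0],
    [0,0,-0.4,0,0,0],
    [0,0,-0.6,0,0,0],
    [0,0,-0.6,0,0,0]
  ]
}}

```text
clock: 65.78
tcp_pos: [0.4451, 0.3936, 0.2098]
orientation: [-0.087, 3.135, 0.007]
contact_force: [0.1, 0.4, -0.4]
grip_width: -0.0
gripper_force: 0.0
```

```bash
python3 cmp.py
python3 - <<'E'
from h import *
state();t=r.grab_frame('top');d=r.grab_frame('side')
print(r.landmark_of(d,'tray_post')[:1],r.landmark_of(d,'lever_grip')[:1])
T0=cv2.imread('pics/t0.png');ct=t['pixels'][:,:,::-1]
for x,y,w,h in((340,230,28,26),(385,210,28,28),(420,170,28,30),(360,138,28,24),(390,148,28,26)):
    q=cv2.matchTemplate(ct[y-8:y+h+8,x-8:x+w+8].copy(),T0[y:y+h,x:x+w],cv2.TM_CCOEFF_NORMED);_,v,_,p=cv2.minMaxLoc(q);print(p[0]-8,p[1]-8,round(v,2))
E
```

```text
gate hinges side shift 0 0 score 0.772
keeper side shift -5 8 score 0.243
bar left end side shift 0 0 score 0.637
catch/bar end side shift 8 -8 score 0.326
ball side shift 1 0 score 0.342
gate left top shift 0 0 score 0.998
keeper top shift 0 0 score 0.997
lever top shift 0 0 score 0.998
catch top shift 0 0 score 0.997
t 65.88 tcp [0.444  0.3911 0.2055] psi -3.0863 tilt [ 0.0007 -0.0003 -1.    ] q [-0.1597  0.5185 -0.9037  1.7426  0.4521  1.1034  0.4167] F [ 0.7916 -1.1863 -0.2559] w -2.4623619698431623e-05 0.0
[{'point': [289.3, 201.2], 'conf': 0.62}] [{'point': [317.2, 195.6], 'conf': 0.48}]
0 0 1.0
0 0 0.95
0 0 1.0
0 0 1.0
0 0 1.0
```

Run:
```python
from h import *
t=r.grab_frame('top');n,l,st,ce=cv2.connectedComponentsWithStats(cmask(t))
for i in range(1,n):
    if st[i,4]>25 : print(ce[i],st[i,4],onz(t,ce[i],.05))
```

```text
[408.7277  43.1508] 10916 [ 1.1017 -0.2757  0.05  ]
[429.5322 114.4125] 1411 [ 0.8504 -0.3346  0.05  ]
[517.9226 130.509 ] 1383 [ 0.7902 -0.6196  0.05  ]
[314.4845 165.3711] 97 [0.6848 0.0456 0.05  ]
[282.6301 166.8219] 73 [0.6817 0.1493 0.05  ]
[232.2    180.3067] 150 [0.6396 0.3133 0.05  ]
[464.4818 203.6   ] 110 [ 0.5511 -0.4331  0.05  ]
[633.1335 281.0248] 322 [ 0.299  -0.9414  0.05  ]
[  3.8793 363.069 ] 406 [0.0721 1.0147 0.05  ]
```

The bench is clear of brown heels. The visible front parts of two heels, at (314,165) and (283,167), show inside the tray.

```bash
python3 -c "
from bench import r
print(r.hand_in())"
```

```text
the job is handed in; nothing more can be done
None
```

I handed the job in at about 66 s with all four heels in the tray, the tray home, the gate shut with the latch lever back at its starting position, and the key pressed to its click (about 5.5 mm) and released; the tray slid in partway during loading and I drew it out again, and I saw only the front two heels inside at the end.

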